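# Pack the glaze test tiles and lock the sample chest

### The job

Take every test tile off the display rack, lifting each one over the upturned tip of its peg, and stand it upright, foot down, in a slot of the sample chest; the tiles are brittle, so never let one fall or tip over. Then slide the lid shut, then swing the hasp over the staple, and finally push the locking pin from the robot's side through the staple until its handle meets the loop. Leave the two small cups and the pebble where they are.

Things in the scene. Friction and masses are not known exactly. Their poses are not given: they have to be found in the camera images.
- rack: fixed rack: wooden beam 330 mm long (its y), 24 mm square, axis 125 mm up, on two posts. Origin on the table under mid-beam. Four level steel pegs 6 mm thick, axis 125 mm up, at y = +126, +42, -42, -126 mm, point to the rack's -x (robot's side) and end at x = -84 mm, where the last 8 mm bend up: the tip stands 9 mm above the bar's top. Nothing of the rack is above 137 mm.
- tile_0: clay test tile with white glazed foot, 8 mm thick (x), 38 wide (y), 64 tall (z), 50 g; origin: centre of its underside. Hole 14 mm wide, 24 tall, 30 to 54 mm above the underside; it hangs by the hole's upper edge on a peg and must be raised 9 to 18 mm (best 13) to slide off over the upturned tip. All tiles are alike; three or four are present.
- tile_1: clay test tile with white glazed foot, 8 mm thick (x), 38 wide (y), 64 tall (z), 50 g; origin: centre of its underside. Hole 14 mm wide, 24 tall, 30 to 54 mm above the underside; it hangs by the hole's upper edge on a peg and must be raised 9 to 18 mm (best 13) to slide off over the upturned tip. All tiles are alike; three or four are present.
- tile_2: clay test tile with white glazed foot, 8 mm thick (x), 38 wide (y), 64 tall (z), 50 g; origin: centre of its underside. Hole 14 mm wide, 24 tall, 30 to 54 mm above the underside; it hangs by the hole's upper edge on a peg and must be raised 9 to 18 mm (best 13) to slide off over the upturned tip. All tiles are alike; three or four are present.
- tile_3: clay test tile with white glazed foot, 8 mm thick (x), 38 wide (y), 64 tall (z), 50 g; origin: centre of its underside. Hole 14 mm wide, 24 tall, 30 to 54 mm above the underside; it hangs by the hole's upper edge on a peg and must be raised 9 to 18 mm (best 13) to slide off over the upturned tip. All tiles are alike; three or four are present.
- chest: fixed wooden sample chest, 146 mm wide (y), 84 mm high, 130 mm wide inside. Origin on the table below the middle of its row of slots. Front wall (robot's side, -x) 8 mm thick, outer face at x = -90 mm; back face at x = +64 mm. Five rounded ribs, 29 mm high above the table, run along y and leave four slots 14 mm wide.
- slot0 (a point): centre of one slot of the chest, on the chest floor 6 mm above the table, at x = -42 mm in the chest's frame. A tile stands here on its foot, its flat faces toward the chest's front and back. Axes as the chest's.
- slot1 (a point): centre of one slot of the chest, on the chest floor 6 mm above the table, at x = -14 mm in the chest's frame. A tile stands here on its foot, its flat faces toward the chest's front and back. Axes as the chest's.
- slot2 (a point): centre of one slot of the chest, on the chest floor 6 mm above the table, at x = +14 mm in the chest's frame. A tile stands here on its foot, its flat faces toward the chest's front and back. Axes as the chest's.
- slot3 (a point): centre of one slot of the chest, on the chest floor 6 mm above the table, at x = +42 mm in the chest's frame. A tile stands here on its foot, its flat faces toward the chest's front and back. Axes as the chest's.
- lid (a joint): sliding lid of the chest, m: 0 = shut (front edge against the front wall), 0.16 = fully open, slid away from the robot along the chest's +x. About 1 to 4 N moves it and it stays where it is left. Its top is 84 mm above the table, 129 mm wide.
- lid_knob (a point): the lid's wooden knob, 18 mm thick at the foot, 24 mm at the head, 26 mm tall; the point is on its axis, 13 mm above the lid's top. Moves with the lid; axes as the chest's.
- loop (a point): the staple: upright steel loop on the lid, of bar 6 mm thick, 27 mm wide (y) and 32 mm tall above the lid's top. The point is 17 mm above the lid's top, in the middle of its opening; x runs through the opening, away from the robot. The opening is 15 mm wide and ends 9 mm above the point; the shut hasp plate lies with its upper face 12.5 mm below the point. Moves with the lid; axes as the chest's.
- hasp (a joint): hinged steel hasp plate on top of the chest's front wall, rad: 0 = swung shut, lying level over the lid with its slot round the staple; grows as it swings up and over toward the robot; pi/2 = upright; stop at 2.3. A stiff hinge: it stays where it is left, about 1 N at its end moves it.
- hasp_hinge (a point): middle of the hasp's hinge line (which runs along the chest's y), 87 mm above the table. It turns with the hasp.
- hasp_end (a point): middle of the free end of the hasp, 60 mm from the hinge; the plate is 44 mm wide and 3 mm thick, and its last 13 mm are solid (no slot).
- pin: locking pin, about 40 g: a dark wooden handle block 36 mm long (its x) and 16 x 16 mm, with a round steel shank 8 mm thick that sticks 42 mm out of its +x end on the same axis. Origin at the centre of the handle. It starts lying on the table; the handle is too thick for the staple.
- pin_tip (a point): rounded tip of the pin's shank, on its axis, 60 mm from the handle's centre.
- pebble: smooth grey pebble 28 x 60 x 14 mm, bystander; origin at its underside
- slip_cup: small blue cup, 52 mm wide and 45 mm high, bystander; origin at its underside
- white_cup: small white cup, 58 mm wide and 52 mm high, bystander; origin at its underside
Mind the look-alikes: they are no part of the job. Of the things like the pin, leave any that is green; of the rest the smaller one is meant.

How it is judged (in metres and radians):
On the way, in this order (a step that is already met when the one before it is completed fails the run):
1. every tile that is present stands in a slot of the chest (x of tile_0 in the frame of chest between -0.052 and 0.052 m and y of tile_0 in the frame of chest between -0.05 and 0.05 m and z of tile_0 in the frame of chest between 0.001 and 0.013 m and angle between each of tile_0, tile_1, tile_2, tile_3's own z axis and vertical below 0.3 rad and x of tile_1 in the frame of chest between -0.052 and 0.052 m and y of tile_1 in the frame of chest between -0.05 and 0.05 m and z of tile_1 in the frame of chest between 0.001 and 0.013 m and x of tile_2 in the frame of chest between -0.052 and 0.052 m and y of tile_2 in the frame of chest between -0.05 and 0.05 m and z of tile_2 in the frame of chest between 0.001 and 0.013 m and x of tile_3 in the frame of chest between -0.052 and 0.052 m and y of tile_3 in the frame of chest between -0.05 and 0.05 m and z of tile_3 in the frame of chest between 0.001 and 0.013 m), for 0.2 s.
2. the lid is slid shut, the hasp still open (value of joint lid below 0.006 m and value of joint hasp above 0.8 rad), for 0.2 s.
3. the hasp is swung down over the staple (value of joint lid below 0.006 m and value of joint hasp below 0.1 rad), for 0.2 s.
4. the pin is pushed through the staple (x of pin_tip in the frame of loop above 0.026 m and y of pin_tip in the frame of loop between -0.013 and 0.013 m and z of pin_tip in the frame of loop between -0.02 and 0.013 m and x of pin in the frame of loop below -0.012 m and y of pin in the frame of loop between -0.016 and 0.016 m and z of pin in the frame of loop between -0.025 and 0.013 m), for 0.2 s.
At the end, for the whole second after the job is handed in: Every tile that is present stands upright (within 0.3 rad) on the chest floor in a slot; the lid is shut to within 6 mm and the hasp to within 0.1 rad; the pin's shank is through the loop, its tip at least 26 mm behind the loop's middle and the handle in front of it; all is released and at rest (all of step 1 and all of step 3 and all of step 4 and linear speed of pin below 0.02 m/s); the robot touches nothing.
It fails at once if a tile is tipped over or dropped (angle between any of tile_0, tile_1, tile_2, tile_3's own z axis and vertical above 0.9 rad).
It fails at once if a bystander (cup or pebble) is pushed more than 3 cm (distance of any of pebble, slip_cup, white_cup from where it was at the start of the episode above 0.03 m).
Of tile_0, tile_1, tile_2, tile_3 only 3 to 4 are there at a start; the rules pass over those that are not, and their reading is None.
At some moment in a run one of pin may be knocked a few centimetres aside while the robot is not near it.
It also fails if it takes over 210 s, if anything falls off the work surface, if the arm or the gripper's body presses on something with over 40 N, if the wrist force passes 120 N, or if a joint passes its speed limit or range.

### The arm

A 6-joint arm with a two-finger parallel gripper is mounted at the origin on a cart in front of the work surface, level with it; the furniture and walls round the work are solid. World frame = base frame: x ahead of the robot, y to its left, z up, the work surface at z = 0. Lengths are in m, angles in degrees, forces in N, time in s.
With the tool pointing down it reaches from about 0.25 to 0.725 m from the base axis. Payload 9.7 kg.
Tool frame: the origin (TCP) lies midway between the tips of the shut fingers; the grasp point (between the pads) lies 19 mm behind it (bot.hold_point_z is the distance from the TCP to the grasp point, in m); z points along the fingers, y is the line along which they close (so a half turn about z gives the same grasp; the last joint's range is limited). The gripper opens to 85 mm and grips with 20 to 120 N. Pads are 22 mm wide; open, the fingers measure 114 mm over their backs; the gripper's body (76 mm by 85 mm) begins 54 mm behind the grasp point. The pads swing forward as they close: fully open they stand 13 mm farther back than shut.
Start: joints at [-72.651, 4.979, 10.078, 95.1, 0, 90], TCP at [0.164, -0.525, 0.231] pointing down, gripper open.
Joint ranges: [-179.16, 179.16], [-48.56, 103.87], [-65.8, 70.77], [-126.05, 130.52], [-82.76, 87.17], [-180, 180]. Speed limits (degrees/s): [127.2, 127.2, 147.25, 180, 180, 180].

### API

Orientations are given as [roll, pitch, yaw] about the fixed x, y, z axes, in that order (R = Rz(yaw) Ry(pitch) Rx(roll)).
In Python, from workcell import bot gives the robot as it stands.
- The arm moves only by the tool play_rows, never from a script. Its argument "steps" is a list that holds one entry, the list of rows, each a list of 4 numbers: the shift along the tool's x, y, z in m, then the turn about the tool's z in rad. In form: [[[tx, ty, tz, yaw], ...]]. A call has exactly 5 rows; each row shifts and turns the commanded pose from where the row before left it, along the tool's axes as they then stand; what a row does not reach is not made up. A row lasts 1/12 s, in which the tool goes at most 41.7 mm and 7.16 degrees, less where a joint would pass 70% of its speed; a pose out of reach is approached as far as the arm can. A call is refused whole if a number of a shift passes 0.0417 or a number of a turn 0.125, either way. A call with a gripper value outside its range is refused whole. "gripper" is the finger opening in m, from 0 to 0.0854, set as the call begins (left out, the last holds). The fingers move at their own pace and stop on an object; "squeeze" is the grip in N (left out, the last holds). Time passes only in rows, so rows that do not move let the fingers close, or fill a call up. It gives the time, the measured TCP pose, the force, the opening and the grip force at its end, in the units of the state.
- bot.get_obs(): the state, without advancing time (a new reading comes with each control period).
- bot.camera(name): name is "scene" or "top" or "wrist"; returns a dict with "img" (480x640x3 uint8, blue, green, red), "vfov" (degrees; the focal length in pixels is half the picture's height over the tangent of half this angle, whatever the lens; pixels are square), "cx", "cy" (the principal point, pixels), "D" ([k1, k2, p1, p2, k3] as OpenCV has them; the pictures are not rectified), "xyz" and "attitude" of the camera in the world. Camera axes: x right, y down, z forward; pixel columns grow to the right and rows downward; lengths in m; the calibration is good to about 2 mm. A picture is of the moment at which its call begins. There is no depth.
- bot.job_done(): hands the job in; it is judged then, once.
The state is a dict: "time": time; "q": joint angles; "qd": joint speeds; "joint_efforts": joint torques, N m; "ee_pos": TCP position; "tcp_rot": TCP orientation; "wrist_force": force on the tool from outside, world axes, zero at the start; "torque": the same for the moment, N m; "opening": finger opening in m; "grasp_force": force on a finger pad.
Only numpy, scipy, OpenCV 4.12 (cv2) and the standard library are available. Lean on these libraries where they do the work, as an engineer would, in place of code of your own. Each camera call takes 0.05 s, during which the arm holds its last target. There are 200 camera calls.

## Working session

There is one attempt and no reset: what is moved stays moved. The work goes in short steps, Python scripts to look and compute and a tool call to move; the robot and the scene stay as the last step left them, time stands still between calls to the robot, and variables do not carry over. Pictures are saved under pics/ and viewed, at most 14 in all, crops included, and the job is handed in when it is done.

Besides the shell and the picture viewer there is one more tool, called after "Emit:" in YAML: its name, and indented under it one key for each argument. play_rows: Moves the arm, as the interface text tells. Its arguments: {"type":"object","properties":{"steps":{"type":"array","items":{"type":"array","items":{"type":"array","items":{"type":"number"}}}},"gripper":{"type":"number"},"squeeze":{"type":"number"}},"required":["steps"]}

```bash
ls; mkdir -p pics; python3 - <<'E'
from workcell import bot
import cv2
for n in("scene","top"):
    c=bot.camera(n); cv2.imwrite(f"pics/{n}0.png",c["img"]); print(n,{k:v for k,v in c.items() if k!="img"})
o=bot.get_obs(); print(o, bot.hold_point_z)
E
```

```text
pics
scene {'vfov': 54.5454897803837, 'cx': 319.6814489033546, 'cy': 237.388146541349, 'D': array([0.01699467, 0.        , 0.        , 0.        , 0.        ]), 'xyz': array([0.92172086, 0.80452339, 0.59758671]), 'attitude': array([-1.20026104e+02,  1.08892470e-01,  1.54108593e+02])}
top {'vfov': 44.44159983668928, 'cx': 316.1574784381607, 'cy': 237.52606216233096, 'D': array([0.04352105, 0.        , 0.        , 0.        , 0.        ]), 'xyz': array([ 0.445753  , -0.00668977,  1.53382402]), 'attitude': array([-175.65746919,    0.99406965,  -89.22634104])}
{'time': 0.1, 'q': array([-7.26516383e+01,  5.00700060e+00,  1.00375470e+01,  9.51006221e+01,
       -1.82842722e-03,  8.99987818e+01]), 'qd': array([ 0.05986588, -0.13216721,  0.15272192,  0.01157798, -0.01074447,
        0.14621197]), 'joint_efforts': array([-9.50223839e-04, -5.21562231e+01,  4.65653944e+01,  1.59130571e-02,
       -3.49499544e-05, -4.19307605e-05]), 'ee_pos': array([ 0.16392399, -0.52476943,  0.23065011]), 'tcp_rot': array([-1.79929924e+02,  1.82693591e-03,  1.73495822e+01]), 'wrist_force': array([-0.01495729,  0.31749718, -0.85976221]), 'torque': array([-0.02091421, -0.00169228, -0.00173918]), 'grasp_force': 0.0, 'opening': 0.08543877617221393} 0.0187
```

View pics/scene0.png

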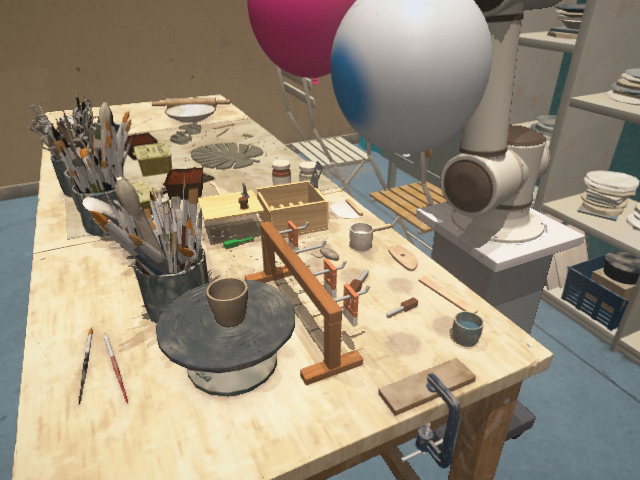

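View pics/top0.png

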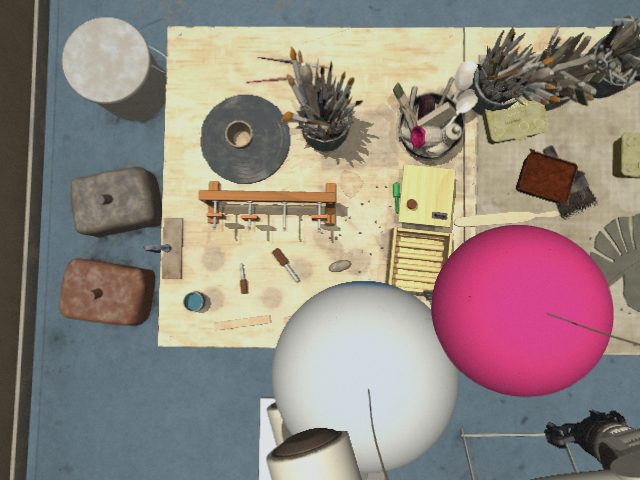

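The top view shows the rack at about (269,196), with tiles at (213,217), (249,217) and (330,217). The chest is near (421,262) with its lid open behind it. The two brown pins are at (243,280), the smaller, and (286,265). I'll write helpers and zoom in.

```bash
cat > h.py <<'E'
from workcell import bot
import cv2, numpy as np
from scipy.spatial.transform import Rotation as R
def cam(n):
    c=bot.camera(n); f=240/np.tan(np.radians(c["vfov"]/2))
    c["K"]=np.array([[f,0,c["cx"]],[0,f,c["cy"]],[0,0,1.]]); c["R"]=R.from_euler("xyz",c["attitude"],degrees=True).as_matrix(); return c
def px2w(c,uv,z):
    p=cv2.undistortPoints(np.array(uv,float).reshape(-1,1,2),c["K"],c["D"]).reshape(-1,2)
    d=np.c_[p,np.ones(len(p))]@c["R"].T
    t=(np.atleast_1d(z)-c["xyz"][2])/d[:,2]
    return c["xyz"]+d*t[:,None]
def w2px(c,P):
    P=np.array(P,float).reshape(-1,3)
    return cv2.projectPoints((P-c["xyz"])@c["R"],np.zeros(3),np.zeros(3),c["K"],c["D"])[0].reshape(-1,2)
def crop(c,x0,x1,y0,y1,s,name):
    im=cv2.resize(c["img"][y0:y1,x0:x1],None,fx=s,fy=s,interpolation=cv2.INTER_CUBIC)
    for i in range((x0//20+1)*20,x1,20): cv2.putText(im,str(i),(int((i-x0)*s),8),0,.3,(0,0,255)); cv2.line(im,(int((i-x0)*s),10),(int((i-x0)*s),14),(0,0,255))
    for i in range((y0//20+1)*20,y1,20): cv2.putText(im,str(i),(0,int((i-y0)*s)),0,.3,(0,0,255))
    cv2.imwrite("pics/"+name,im)
E
python3 - <<'E'
from h import *
c=cam("top")
crop(c,190,350,175,300,5,"topL.png"); crop(c,370,480,150,305,3.8,"topR.png")
s=cam("scene"); crop(s,190,390,170,320,4,"sc.png")
E
```

```text
(no output)
```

View pics/topL.png

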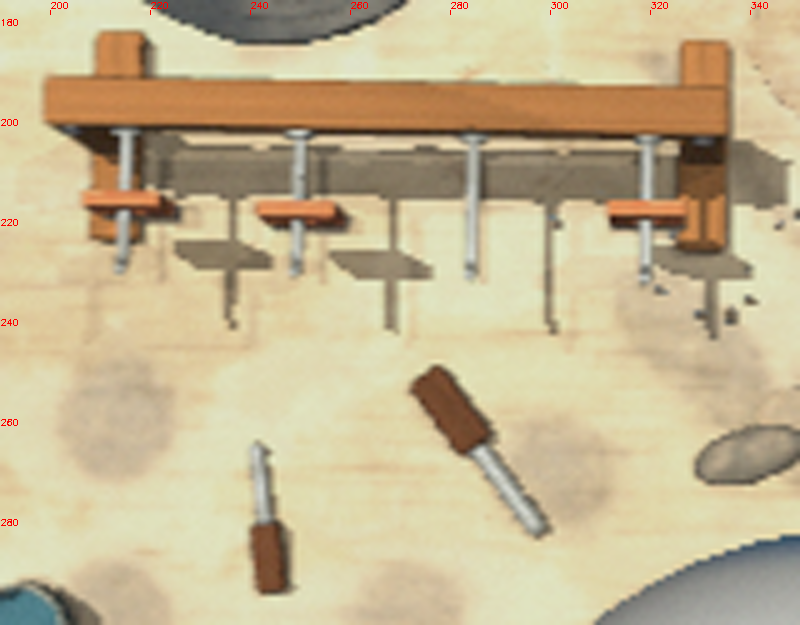

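View pics/topR.png

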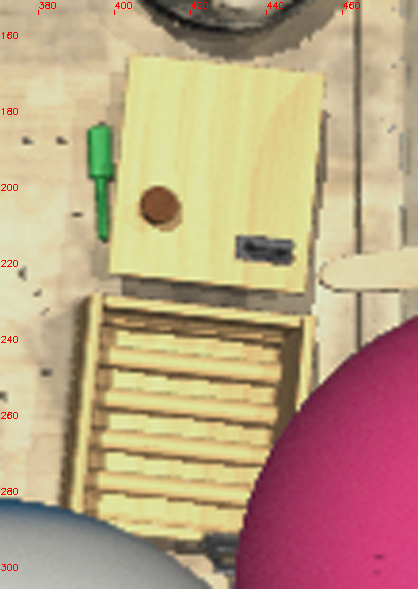

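View pics/sc.png

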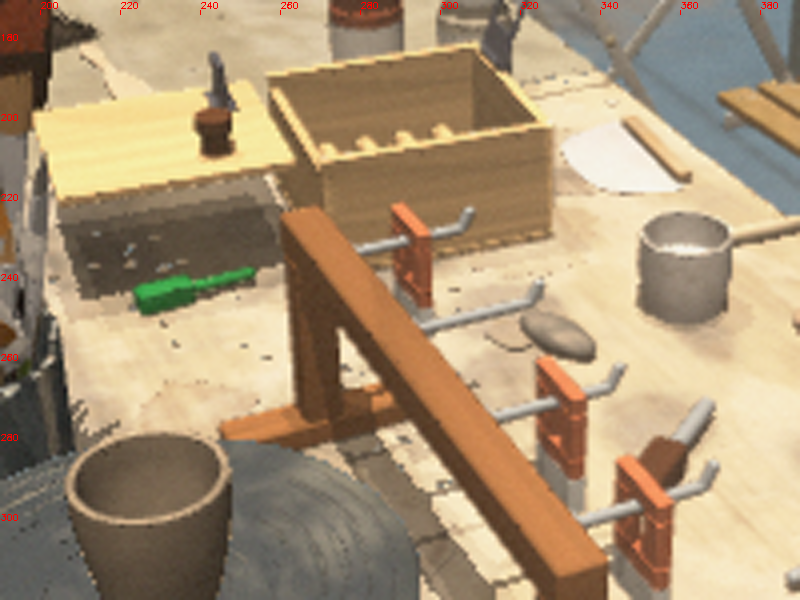

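```bash
python3 - <<'E'
from h import *
np.set_printoptions(precision=4,suppress=True)
c=cam("top")
P=lambda t,uv,z: print(t,px2w(c,uv,z)[:,:2].tolist().__repr__()) if 0 else print(t,'\n',px2w(c,uv,z)[:,:2])
P("tips",[(214.2,228.6),(249,229),(284,230),(318.8,230.5)],.137)
P("beam bl fl br fr",[(199,190.4),(198.8,199.6),(335.6,192.6),(335.2,201.8)],.137)
P("tiles",[(215.2,215),(249.4,217),(319.5,217)],.138)
P("chest back l r",[(394.2,227.9),(452.6,233.7)],.084)
P("lid fl fr bl br",[(398.4,221.6),(450,226.8),(404.2,165),(455.5,169)],.084)
P("knob",[(412.1,203.4)],.110)
P("staple top",[(439.7,215.3)],.116)
P("staple base",[(439.7,215.3)],.084)
P("pin tip, junction, end",[(241.8,264.5),(243.2,280),(243.8,293.3)],[.008,.012,.016])
P("green",[(395,190)],.008); P("pebble",[(339,266)],.01)
s=cam("scene")
print("scene tips",px2w(s,[(190+470/4,170+212/4),(190+540/4,170+284/4),(190+620/4,170+367/4),(190+713/4,170+463/4)],.137)[:,:2])
print("tile bottoms", px2w(s,[(190+643/4,170+600/4),(190+564/4,170+500/4),(190+412/4,170+305/4)],.074)[:,:2])
print("cup", px2w(s,[(361,222)],.052)[:,:2], "bluecup",px2w(s,[(468,318)],.045)[:,:2])
print("chest far-right front corner(y-)", px2w(s,[(190+480/4,170+46/4),(190+552/4,170+128/4),(190+322/4,170+165/4),(190+268/4,170+76/4)],.084)[:,:2])
E
```

```text
tips 
 [[0.5699 0.2631]
 [0.57   0.1798]
 [0.5686 0.0961]
 [0.5684 0.0129]]
beam bl fl br fr 
 [[ 0.6616  0.3021]
 [ 0.6394  0.3019]
 [ 0.66   -0.0262]
 [ 0.6378 -0.0255]]
tiles 
 [[0.6026 0.2614]
 [0.5987 0.1794]
 [0.6007 0.0116]]
chest back l r 
 [[ 0.5817 -0.1726]
 [ 0.569  -0.3157]]
lid fl fr bl br 
 [[ 0.5975 -0.1828]
 [ 0.586  -0.3094]
 [ 0.7391 -0.1967]
 [ 0.7301 -0.3233]]
knob 
 [[ 0.6396 -0.2127]]
staple top 
 [[ 0.6105 -0.2782]]
staple base 
 [[ 0.6142 -0.2843]]
pin tip, junction, end 
 [[0.4886 0.2137]
 [0.4485 0.2086]
 [0.4143 0.2056]]
green 
 [[ 0.6883 -0.1829]]
pebble 
 [[ 0.4879 -0.0389]]
scene tips [[0.5711 0.022 ]
 [0.5713 0.1044]
 [0.5718 0.1868]
 [0.5721 0.2686]]
tile bottoms [[ 0.603   0.2678]
 [ 0.6013  0.19  ]
 [ 0.596  -0.0018]]
cup [[ 0.385  -0.0688]] bluecup [[0.3907 0.3265]]
chest far-right front corner(y-) [[ 0.4231 -0.2867]
 [ 0.4372 -0.1475]
 [ 0.5867 -0.1629]
 [ 0.5724 -0.3033]]
```

The rack is near (0.650, 0.138) with yaw about -0.3°, and the chest is near (0.513, -0.235) with yaw about -5.1°. The two cameras disagree by up to 1 cm in y, so a close wrist view has to settle it. Next I'll check the wrist camera and the balloons.

```bash
python3 - <<'E'
from h import *
np.set_printoptions(precision=4,suppress=True)
t=cam("top");s=cam("scene");w=cam("wrist")
o=bot.get_obs(); Rt=R.from_euler("xyz",o["tcp_rot"],degrees=True)
print("wrist in tool",Rt.inv().apply(w["xyz"]-o["ee_pos"]),"axes\n",Rt.as_matrix().T@w["R"],w["vfov"],w["cx"],w["cy"],w["D"])
for a,b,r in(((365,377),(412,75),92),((522,311),(320,15),92)):
    p=px2w(t,[a],0)[0];q=px2w(s,[b],0)[0];d=p-t["xyz"];e=q-s["xyz"]
    k=np.linalg.lstsq(np.c_[d,-e],s["xyz"]-t["xyz"],rcond=None)[0]
    A=t["xyz"]+k[0]*d;B=s["xyz"]+k[1]*e;print("balloon",A,B,"r",r/587*(t["xyz"][2]-A[2]))
E
```

```text
wrist in tool [ 0.0685 -0.0002 -0.142 ] axes
 [[-0.0006 -0.962  -0.273 ]
 [ 1.     -0.0005 -0.0003]
 [ 0.0001 -0.273   0.962 ]] 66.43917659966283 319.2432108034523 236.9185755858724 [-0.0428  0.      0.      0.      0.    ]
balloon [ 0.2662 -0.0826  0.3893] [ 0.2634 -0.0806  0.3896] r 0.1793846740774016
balloon [ 0.4011 -0.345   0.5003] [ 0.3705 -0.3298  0.4966] r 0.1619897820208094
```

Emit:
play_rows:
  steps:
    - [[0,0,0,0.103],[0,0,0,0.103],[0,0,0,0.103],[0,0,0,0],[0,0,0,0]]
  gripper: 0.06
  squeeze: 25

```text
time: 0.87
ee_pos: [0.164, -0.525, 0.2313]
tcp_rot: [-180.0, -0.0, -0.2]
wrist_force: [0.7, -0.3, 0.3]
opening: 0.0601
grasp_force: 0.0
```

Emit:
play_rows:
  steps:
    - [[0.035,-0.02,0,0],[0.035,-0.02,0,0],[0.035,-0.02,0,0],[0.035,-0.02,0,0],[0.035,-0.02,0,0]]

```text
time: 1.28
ee_pos: [0.341, -0.4249, 0.2315]
tcp_rot: [180.0, -0.0, -0.2]
wrist_force: [0.2, -1.1, 0.6]
opening: 0.06
grasp_force: 0.0
```

Emit:
play_rows:
  steps:
    - [[0.035,-0.03,0,0],[0.035,-0.03,0,0],[0.035,-0.03,0,0],[0.035,-0.03,0,0],[0.035,-0.03,-0.01,0]]

```text
time: 1.7
ee_pos: [0.4989, -0.2901, 0.2388]
tcp_rot: [-179.9, 0.1, -0.1]
wrist_force: [-0.4, -0.7, 0.7]
opening: 0.0599
grasp_force: 0.0
```

Emit:
play_rows:
  steps:
    - [[0.009,-0.04,-0.01,0],[0.009,-0.04,0,0],[0.009,-0.04,0,0],[0.009,-0.04,0,0],[0.01,-0.04,0,0]]

```text
time: 2.12
ee_pos: [0.5451, -0.0909, 0.2502]
tcp_rot: [180.0, -0.0, -0.1]
wrist_force: [0.6, -0.1, -0.2]
opening: 0.0599
grasp_force: 0.0
```

Emit:
play_rows:
  steps:
    - [[0,-0.04,0,0],[0,-0.04,0,0],[0,-0.04,0,0],[0,-0.04,0,0],[0,-0.04,0,0]]

```text
time: 2.53
ee_pos: [0.5456, 0.0549, 0.2515]
tcp_rot: [-177.6, 0.0, 4.8]
wrist_force: [0.7, -1.2, -0.1]
opening: 0.0603
grasp_force: 0.0
```

Emit:
play_rows:
  steps:
    - [[0,-0.013,0,0],[0,0,0,0],[0,0,0,0],[0,0,0,0],[0,0,0,0]]

```text
time: 2.95
ee_pos: [0.5454, 0.0588, 0.252]
tcp_rot: [-177.4, 0.0, 4.9]
wrist_force: [0.8, -0.5, 0.3]
opening: 0.0598
grasp_force: 0.0
```

```bash
python3 - <<'E'
from h import *
c=cam("wrist"); o=bot.get_obs(); print(o["ee_pos"],o["tcp_rot"],o["time"])
import pickle; pickle.dump(c,open("w1.pkl","wb")); cv2.imwrite("pics/w1.png",c["img"])
E
```

```text
[0.54538231 0.05889138 0.25201033] [-1.77424046e+02  3.34261608e-02  4.90864887e+00] 3.0
```

View pics/w1.png

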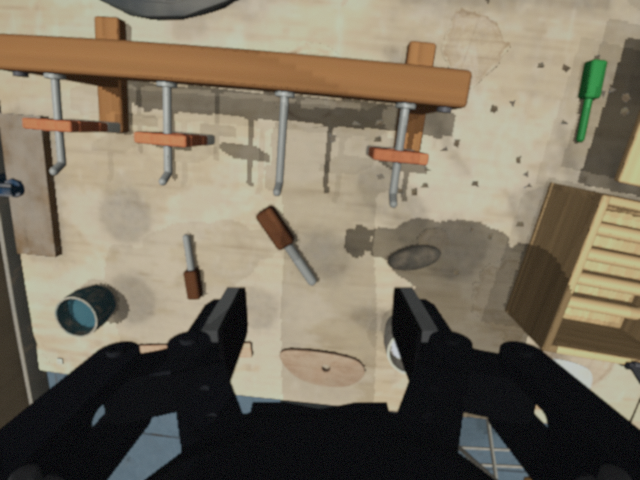

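The wrist view shows all three tiles, at about (62,125), (170,140) and (402,156). The arm stopped short at y=0.058 with a tilt, so I'll check the joints.

```bash
python3 - <<'E'
from h import *
np.set_printoptions(precision=4,suppress=True)
o=bot.get_obs(); print(o["q"],o["ee_pos"],o["joint_efforts"])
E
```

```text
[  4.825    5.3094  12.7213  97.4491   2.5759 179.9163] [0.5454 0.0589 0.252 ] [  0.1993 -52.0214  46.1455   0.0075   0.1452  -0.0132]
```

```bash
python3 - <<'E'
from h import *
import pickle
np.set_printoptions(precision=4,suppress=True)
c=pickle.load(open("w1.pkl","rb")); print(c["xyz"])
f=lambda n,uv,z:print(n,px2w(c,uv,z)[:,:2].tolist())
f("tips",[(57,169),(165,181),(278,191),(393,205)],.137)
f("beam br fr",[(470,73),(466,107)],.137)
f("tiles",[(49,124),(162,139),(400,157)],.138)
f("pin tip/end",[(187,235),(193,298)],[.004,.008])
f("chest backleft corner",[(606,190)],.084); f("chest base backleft",[(553,183)],0)
f("chest base frontleft",[(507,310)],0);f("chest top frontleft",[(550,350)],.084)
f("wcup",[(400,340)],.03);f("pebble",[(414,257)],.007)
E
```

```text
[0.6143 0.0583 0.3939]
tips [[0.5731918169810897, 0.25967919536016065], [0.5712038107516089, 0.177654751822333], [0.5712819692200615, 0.09565926203054592], [0.5689041222045462, 0.013717759330525554]]
beam br fr [[0.6595608946232576, -0.02393100317190481], [0.6385822477009171, -0.0251157033366129]]
tiles [[0.6049301664383361, 0.26175492017869806], [0.6005537363385121, 0.17861980988530704], [0.6024118335100593, 0.013715315379356705]]
pin tip/end [[0.48979997528829317, 0.21559704744204608], [0.4142437209829076, 0.20812670774660208]]
chest backleft corner [[0.589801596727146, -0.1724318069508289]]
chest base backleft [[0.5847249469407381, -0.1759033420394297]]
chest base frontleft [[0.4338562762913951, -0.16040814785469124]]
chest top frontleft [[0.43474989133796227, -0.1647771849298676]]
wcup [[0.3992079290193897, -0.03421864514189039]]
pebble [[0.4903238728446652, -0.040014376768208036]]
```

Emit:
play_rows:
  steps:
    - [[0,0,0,-0.125],[0,0,0,-0.125],[0,0,0,-0.125],[0,0,0,-0.125],[0,0,0,-0.125]]

```text
time: 3.42
ee_pos: [0.5454, 0.0591, 0.252]
tcp_rot: [-177.9, -1.5, 41.1]
wrist_force: [0.5, -0.7, -0.2]
opening: 0.0601
grasp_force: 0.0
```

Emit:
play_rows:
  steps:
    - [[0,0,0,-0.125],[0,0,0,-0.125],[0,0,0,-0.125],[0,0,0,-0.125],[0,0,0,-0.125]]

```text
time: 3.83
ee_pos: [0.5454, 0.0591, 0.252]
tcp_rot: [-179.2, -2.4, 76.9]
wrist_force: [0.8, -0.1, -0.8]
opening: 0.06
grasp_force: 0.0
```

Emit:
play_rows:
  steps:
    - [[0,0,0,-0.125],[0,0,0,-0.125],[0,0,0,-0.125],[0,0,0,-0.125],[0,0,0,-0.125]]

```text
time: 4.25
ee_pos: [0.5454, 0.0591, 0.252]
tcp_rot: [179.2, -2.5, 112.7]
wrist_force: [-0.4, 0.3, -0.6]
opening: 0.0599
grasp_force: 0.0
```

Emit:
play_rows:
  steps:
    - [[0,0,0,-0.125],[0,0,0,-0.125],[0,0,0,-0.125],[0,0,0,-0.125],[0,0,0,-0.125]]

```text
time: 4.67
ee_pos: [0.5454, 0.0591, 0.252]
tcp_rot: [177.9, -1.6, 148.5]
wrist_force: [-0.4, -0.2, -0.0]
opening: 0.0604
grasp_force: 0.0
```

Emit:
play_rows:
  steps:
    - [[0,0,0,-0.125],[0,0,0,-0.125],[0,0,0,-0.125],[0,0,0,-0.125],[0,0,0,0]]

```text
time: 5.08
ee_pos: [0.5454, 0.0592, 0.252]
tcp_rot: [177.4, -0.4, 177.2]
wrist_force: [-0.4, 0.3, -0.2]
opening: 0.0601
grasp_force: 0.0
```

The wrist view agrees with the top camera to within 2–3 mm. There is a leftover 2.6° roll tilt in the commanded pose, which is harmless but needs compensating in the shifts. I'll write a helper for that.

```bash
cat > mv.py <<'E'
# usage: mv.py "x y z [yaw]; x y z; ..." waypoints -> tool shifts (turn done after the shift of that leg)
from h import *
import sys
o=bot.get_obs(); p=o["ee_pos"]; r=R.from_euler("xyz",o["tcp_rot"],degrees=True)
print("t",round(o["time"],2),"p",p.round(4),"rpy",o["tcp_rot"].round(2),"F",o["wrist_force"].round(1),"op",round(o["opening"],4))
for w in sys.argv[1].split(";"):
    w=[float(a) for a in w.split()]; q=np.array(w[:3]); d=r.inv().apply(q-p)
    n=int(np.ceil(np.abs(d).max()/.04)); t=0
    if len(w)>3:
        e=r.as_euler("xyz",degrees=True); dy=(w[3]-e[2]+180)%360-180; t=-np.radians(dy); r=r*R.from_euler("z",t)
    print(w,"tool",d.round(4),"rows",n,"per",(d/max(n,1)).round(4),"then turn",round(t,3)); p=q
E
python3 mv.py "0.5454 0.0592 0.252 179.4; .6015 .0127 .18; .6015 .0127 .107; .6015 .0127 .12; .53 .0127 .12; .53 .0127 .165"
```

```text
t 5.08 p [0.5454 0.0592 0.252 ] rpy [177.45  -0.38 177.15] F [-0.4  0.3 -0.2] op 0.0601
[0.5454, 0.0592, 0.252, 179.4] tool [-0.  0.  0.] rows 1 per [-0.  0.  0.] then turn -0.039
[0.6015, 0.0127, 0.18] tool [-0.0569 -0.0491  0.0696] rows 2 per [-0.0285 -0.0245  0.0348] then turn 0
[0.6015, 0.0127, 0.107] tool [-0.0004 -0.0033  0.0729] rows 2 per [-0.0002 -0.0016  0.0365] then turn 0
[0.6015, 0.0127, 0.12] tool [ 0.0001  0.0006 -0.013 ] rows 1 per [ 0.0001  0.0006 -0.013 ] then turn 0
[0.53, 0.0127, 0.12] tool [ 0.0715 -0.0008  0.0003] rows 2 per [ 0.0357 -0.0004  0.0002] then turn 0
[0.53, 0.0127, 0.165] tool [ 0.0002  0.002  -0.045 ] rows 2 per [ 0.0001  0.001  -0.0225] then turn 0
```

Emit:
play_rows:
  steps:
    - [[0,0,0,-0.039],[-0.019,-0.0164,0.0232,0],[-0.019,-0.0164,0.0232,0],[-0.019,-0.0164,0.0232,0],[0,0,0,0]]

```text
time: 5.5
ee_pos: [0.6017, 0.0102, 0.1739]
tcp_rot: [177.5, -0.7, 178.7]
wrist_force: [-0.4, -0.3, -1.2]
opening: 0.0598
grasp_force: 0.0
```

```bash
python3 - <<'E'
from h import *
c=cam("wrist"); cv2.imwrite("pics/w2.png",c["img"])
o=bot.get_obs(); print(o["ee_pos"],o["tcp_rot"])
for q in [(.6015,.0127,.138),(.570,.013,.137),(.57,.096,.137),(.605,.2618,.138)]: print(w2px(c,q))
E
```

```text
[0.60091697 0.0112002  0.17632289] [177.44710107  -0.61500042 178.72246274]
[[321.32207199 273.15044553]]
[[320.41315008 213.27633279]]
[[482.15879511 208.2528282 ]]
[[745.80468637 260.10305846]]
```

View pics/w2.png

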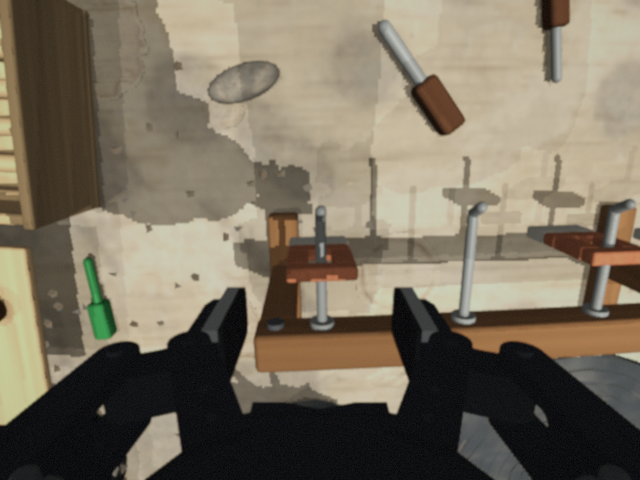

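The wrist view confirms it: the tile top is at (321,270) and the peg tip at (321,210), where I predicted them. I'll descend and grip.

Emit:
play_rows:
  steps:
    - [[0,-0.0008,0.024,0],[0,-0.0008,0.024,0],[0,-0.0006,0.021,0],[0,0,0,0],[0,0,0,0]]

```text
time: 5.97
ee_pos: [0.6003, 0.014, 0.1114]
tcp_rot: [177.4, -0.4, 179.0]
wrist_force: [-1.0, 0.2, -0.0]
opening: 0.0599
grasp_force: 0.0
```

Emit:
play_rows:
  steps:
    - [[0,0,0,0],[0,0,0,0],[0,0,0,0],[0,0,0,0],[0,0,0,0]]
  gripper: 0.03

```text
time: 6.38
ee_pos: [0.6018, 0.014, 0.1133]
tcp_rot: [177.4, -0.1, 179.1]
wrist_force: [-0.9, 0.3, 7.7]
opening: 0.0377
grasp_force: 25.7
```

Emit:
play_rows:
  steps:
    - [[0,0,0,0],[0,0.0003,-0.0065,0],[0,0.0003,-0.0065,0],[0,0,0,0],[0,0,0,0]]

```text
time: 6.8
ee_pos: [0.6013, 0.0138, 0.1248]
tcp_rot: [177.4, -0.2, 179.1]
wrist_force: [-0.2, 0.6, -0.9]
opening: 0.0374
grasp_force: 25.2
```

```bash
python3 - <<'E'
from h import *
c=cam("wrist"); s=cam("scene"); print(bot.get_obs())
im=np.hstack([cv2.resize(c["img"][160:400,200:440],(380,380)),cv2.resize(s["img"][180:300,250:370],(380,380))]); cv2.imwrite("pics/g1.png",im)
E
python3 mv.py ".53 .0127 .12; .53 .0127 .165; .5550 -.15 .165;.5550 -.24 .165 175"
```

```text
{'time': 6.9, 'q': array([ 0.09648967, 11.42568439,  5.35956541, 84.19839056,  2.57702805,
        1.00237122]), 'qd': array([-0.06503764,  0.08569793, -0.32186873, -0.06013354, -0.03092144,
       -0.03716113]), 'joint_efforts': array([ 1.38189043e-03, -6.04279304e+01,  4.77656794e+01,  6.72035501e-02,
        1.52162835e-01,  1.45643022e-03]), 'ee_pos': array([0.6009274 , 0.01382632, 0.12384057]), 'tcp_rot': array([177.42798842,  -0.30953593, 179.09511766]), 'wrist_force': array([ 0.83602847,  1.18045801, -0.2693419 ]), 'torque': array([-0.06551382, -0.01309521,  0.03730266]), 'grasp_force': 25.17450208117225, 'opening': 0.03731928651906096}
t 6.9 p [0.6009 0.0138 0.1238] rpy [177.43  -0.31 179.1 ] F [ 0.8  1.2 -0.3] op 0.0373
[0.53, 0.0127, 0.12] tool [ 0.0709 -0.0024  0.0041] rows 2 per [ 0.0354 -0.0012  0.0021] then turn 0
[0.53, 0.0127, 0.165] tool [ 0.0002  0.002  -0.045 ] rows 2 per [ 0.0001  0.001  -0.0225] then turn 0
[0.555, -0.15, 0.165] tool [-0.0276 -0.1621 -0.0074] rows 5 per [-0.0055 -0.0324 -0.0015] then turn 0
[0.555, -0.24, 0.165, 175.0] tool [-0.0014 -0.0899 -0.004 ] rows 3 per [-0.0005 -0.03   -0.0013] then turn 0.071
```

View pics/g1.png

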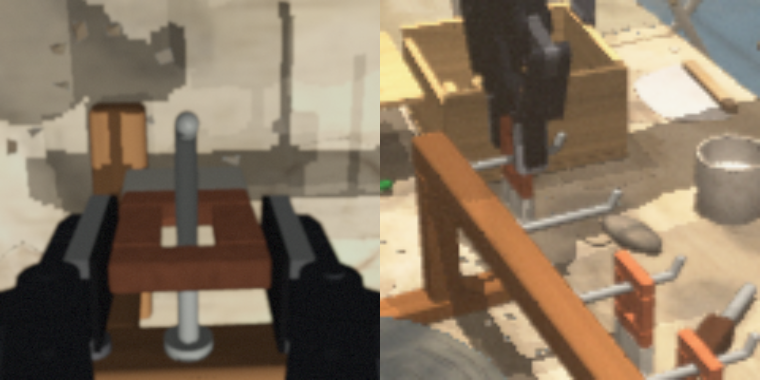

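The tile is gripped and the peg sits mid-hole. Now I'll slide it off, raise it, and look at the chest from above.

Emit:
play_rows:
  steps:
    - [[0,0,-0.002,0],[0.018,0,0,0],[0.018,0,0,0],[0.018,0,0,0],[0.018,0,0,0]]

```text
time: 7.32
ee_pos: [0.528, 0.0149, 0.126]
tcp_rot: [177.4, -0.3, 179.1]
wrist_force: [0.5, -0.9, 0.0]
opening: 0.0377
grasp_force: 25.2
```

Emit:
play_rows:
  steps:
    - [[0,0,0,0],[0,0.001,-0.03,0],[0,0.001,-0.03,0],[0,0.001,-0.03,0.035],[0,0,0,0.036]]

```text
time: 7.73
ee_pos: [0.5313, 0.0138, 0.2224]
tcp_rot: [177.4, -0.0, 174.9]
wrist_force: [1.1, -0.8, 0.2]
opening: 0.0376
grasp_force: 25.3
```

Emit:
play_rows:
  steps:
    - [[0.008,-0.04,-0.002,0],[0.008,-0.04,-0.002,0],[0.008,-0.04,-0.002,0],[0.008,-0.04,-0.002,0],[0,-0.04,-0.002,0]]

```text
time: 8.15
ee_pos: [0.4792, -0.1846, 0.2183]
tcp_rot: [177.5, -0.5, 175.1]
wrist_force: [1.4, -0.3, -0.9]
opening: 0.0376
grasp_force: 25.3
```

Emit:
play_rows:
  steps:
    - [[0,-0.02,-0.001,0],[0,-0.02,-0.001,0],[0,0,0,0],[0,0,0,0],[0,0,0,0]]

```text
time: 8.57
ee_pos: [0.477, -0.2225, 0.2179]
tcp_rot: [177.4, -0.5, 175.0]
wrist_force: [-0.2, 0.3, -0.1]
opening: 0.0377
grasp_force: 25.4
```

```bash
python3 - <<'E'
from h import *
import pickle
c=cam("wrist"); pickle.dump(c,open("w3.pkl","wb")); cv2.imwrite("pics/w3.png",c["img"]); print(c["xyz"],c["attitude"])
o=bot.get_obs(); print(o["ee_pos"],o["tcp_rot"],o["opening"],o["q"])
E
```

```text
[ 0.40775143 -0.22300151  0.36034018] [164.60194173  -2.58063087  84.97239962]
[ 0.47701333 -0.22211718  0.21793511] [177.43798056  -0.4872664  175.0710093 ] 0.03740270083309349 [-26.16621615   2.83117877   6.2874052   94.83883794   2.2114585
 -21.25301644]
```

View pics/w3.png

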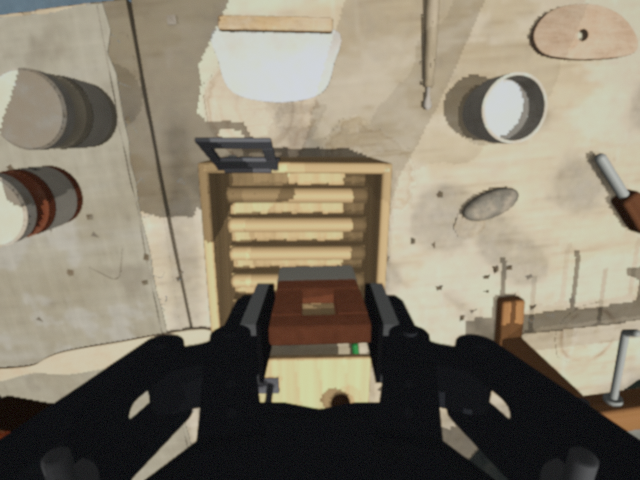

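```bash
python3 - <<'E'
from h import *
import pickle
np.set_printoptions(precision=4,suppress=True)
c=pickle.load(open("w3.pkl","rb"))
a=px2w(c,[(199,165),(390,164)],.084)[:,:2]; print("front corners",a,np.linalg.norm(a[1]-a[0]),np.degrees(np.arctan2(*(a[1]-a[0]))))
m=a.mean(0)
for yaw in(-5.1,-5.6):
    y=np.radians(yaw); ex=np.array([np.cos(y),np.sin(y)]); print("origin from front",m+.09*ex)
    for nm,O in(("A",m+.09*ex),("top",np.array([.5117,-.2385]))):
        T=lambda X,Y,Z:np.r_[O+X*ex+Y*np.array([-ex[1],ex[0]]),Z]
        print(nm,"ribs px",[w2px(c,T(x,0,.029))[0].round(0).tolist() for x in(-.056,-.028,0,.028,.056)],"corners",w2px(c,[T(-.09,.073,.084),T(-.09,-.073,.084)]).round(0).tolist())
v=c["img"][150:300,300].astype(int); print(v.sum(1))
print("hinge",px2w(c,[(207,168),(277,170)],.087)[:,:2])
E
```

```text
front corners [[ 0.4211 -0.3007]
 [ 0.4335 -0.1594]] 0.14183798814494314 4.985158560697827
origin from front [ 0.517 -0.238]
A ribs px [[297.0, 198.0], [297.0, 228.0], [298.0, 256.0], [298.0, 284.0], [299.0, 310.0]] corners [[393.0, 164.0], [196.0, 165.0]]
top ribs px [[296.0, 192.0], [296.0, 222.0], [297.0, 251.0], [297.0, 279.0], [298.0, 305.0]] corners [[392.0, 157.0], [194.0, 158.0]]
origin from front [ 0.5169 -0.2388]
A ribs px [[297.0, 198.0], [297.0, 228.0], [297.0, 256.0], [297.0, 284.0], [297.0, 310.0]] corners [[393.0, 165.0], [196.0, 164.0]]
top ribs px [[296.0, 192.0], [297.0, 222.0], [297.0, 251.0], [297.0, 279.0], [297.0, 305.0]] corners [[393.0, 158.0], [195.0, 157.0]]
[225 208 199 203 205 213 204 202 188 186 183 227 318 420 494 525 534 539
 543 543 539 519 496 507 537 549 547 544 549 551 551 548 538 510 437 314
 223 239 309 381 431 468 493 518 535 543 544 541 527 508 480 455 460 499
 535 545 542 537 533 531 520 491 418 300 220 205 211 259 327 392 434 469
 499 517 535 546 545 541 526 500 479 477 506 530 535 535 537 531 502 421
 304 232 212 211 199 229 288 348 408 449 477 503 524 539 546 541 532 511
 490 484 509 532 537 531 507 428 320 248 250 248 243 248 246 246 250 248
 250 251 254 243 196 163 144 137 145 143 149 147 155 163 150 147 154 146
 142 142 151 143 151 144]
hinge [[ 0.4237 -0.2944]
 [ 0.43   -0.2438]]
```

```bash
python3 - <<'E'
from h import *
import pickle
np.set_printoptions(precision=4,suppress=True)
c=pickle.load(open("w3.pkl","rb"))
for col in(285,345): print(col,[(r,*c["img"][r,col].tolist()) for r in range(262,350,3)])
ee=np.array([.4770,-.2221,.2179]); rt=R.from_euler("xyz",[177.44,-.49,175.07],degrees=True)
for tx in(-.004,0,.004):
  for z in(-.0252,.0388): print(tx,z,w2px(c,ee+rt.apply([tx,0,z])).round(1))
E
python3 mv.py ".5556 -.2417 .2179; .5556 -.2417 .085; .5556 -.2417 .047"
```

```text
285 [(262, 143, 190, 208), (265, 129, 172, 197), (268, 77, 85, 88), (271, 78, 85, 86), (274, 80, 86, 86), (277, 78, 84, 86), (280, 61, 69, 80), (283, 30, 42, 71), (286, 27, 41, 72), (289, 32, 46, 80), (292, 35, 48, 77), (295, 26, 39, 70), (298, 34, 46, 75), (301, 32, 44, 74), (304, 26, 42, 72), (307, 31, 43, 73), (310, 28, 45, 76), (313, 31, 48, 80), (316, 32, 47, 76), (319, 30, 43, 72), (322, 28, 41, 72), (325, 32, 45, 78), (328, 34, 51, 87), (331, 39, 55, 94), (334, 38, 57, 95), (337, 37, 53, 93), (340, 36, 53, 91), (343, 36, 51, 88), (346, 65, 75, 82), (349, 66, 77, 84)]
345 [(262, 75, 103, 123), (265, 70, 85, 95), (268, 79, 85, 86), (271, 77, 85, 86), (274, 78, 85, 87), (277, 80, 86, 88), (280, 39, 50, 76), (283, 31, 44, 77), (286, 33, 46, 78), (289, 31, 46, 79), (292, 32, 44, 75), (295, 31, 42, 71), (298, 28, 42, 71), (301, 28, 42, 72), (304, 29, 45, 74), (307, 33, 47, 77), (310, 26, 40, 70), (313, 33, 49, 83), (316, 25, 39, 69), (319, 34, 47, 77), (322, 30, 43, 73), (325, 34, 49, 85), (328, 36, 55, 93), (331, 39, 56, 93), (334, 38, 58, 94), (337, 39, 58, 97), (340, 39, 56, 95), (343, 105, 126, 144), (346, 135, 158, 172), (349, 134, 160, 174)]
-0.004 -0.0252 [[320.8 345.1]]
-0.004 0.0388 [[320.3 278. ]]
0 -0.0252 [[320.8 335.4]]
0 0.0388 [[320.3 271. ]]
0.004 -0.0252 [[320.8 325.5]]
0.004 0.0388 [[320.2 263.8]]
t 8.62 p [ 0.477  -0.2221  0.2179] rpy [177.44  -0.49 175.07] F [-0.3 -0.2 -0.4] op 0.0374
[0.5556, -0.2417, 0.2179] tool [-0.08   -0.0127 -0.0012] rows 2 per [-0.04   -0.0064 -0.0006] then turn 0
[0.5556, -0.2417, 0.085] tool [-0.0011 -0.0059  0.1328] rows 4 per [-0.0003 -0.0015  0.0332] then turn 0
[0.5556, -0.2417, 0.047] tool [-0.0003 -0.0017  0.038 ] rows 1 per [-0.0003 -0.0017  0.038 ] then turn 0
```

The held tile sits exactly at tool x = 0. I'm refining the chest origin to (0.5138, -0.238) and going to slot 3.

Emit:
play_rows:
  steps:
    - [[-0.027,-0.0043,0,0],[-0.027,-0.0042,0,0],[-0.026,-0.0042,0,0],[0,0,0,0],[0,-0.0015,0.033,0]]

```text
time: 9.03
ee_pos: [0.5583, -0.242, 0.1882]
tcp_rot: [177.6, -0.1, 175.2]
wrist_force: [0.7, -0.7, 0.6]
opening: 0.0375
grasp_force: 25.4
```

Emit:
play_rows:
  steps:
    - [[0,-0.0015,0.033,0],[0,-0.0015,0.033,0],[0,0,0.014,0],[0,0,0,0],[0,0,0,0]]

```text
time: 9.45
ee_pos: [0.5543, -0.2407, 0.1038]
tcp_rot: [177.4, -0.5, 175.1]
wrist_force: [-0.1, -0.3, -0.2]
opening: 0.0378
grasp_force: 25.4
```

```bash
python3 mv.py ".5556 -.2417 .047"; python3 - <<'E'
from h import *
c=cam("wrist"); cv2.imwrite("pics/w4.png",c["img"][140:400,160:480])
y=np.radians(-5.1);ex=np.array([np.cos(y),np.sin(y)]);O=np.array([.5138,-.238])
for x in(-.056,-.028,0,.028): print(x,w2px(c,np.r_[O+x*ex,.029]).round(0))
E
```

```text
t 9.45 p [ 0.5543 -0.2407  0.1038] rpy [177.43  -0.53 175.11] F [-0.1 -0.3 -0.2] op 0.0378
[0.5556, -0.2417, 0.047] tool [-0.0019 -0.0034  0.0567] rows 2 per [-0.001  -0.0017  0.0283] then turn 0
-0.056 [[312.  85.]]
-0.028 [[312. 137.]]
0 [[312. 186.]]
0.028 [[313. 232.]]
```

View pics/w4.png

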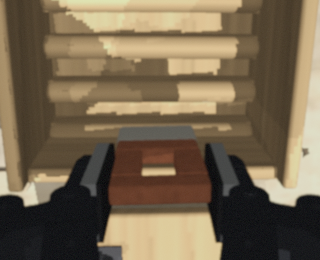

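The ribs appear at full-image rows 187 and 231, against 186 and 232 predicted, so the fit is good. Lowering.

Emit:
play_rows:
  steps:
    - [[-0.001,-0.001,0.02,0],[-0.001,-0.001,0.015,0],[0,-0.001,0.01,0],[0,0,0.008,0],[0,0,0,0]]

```text
time: 9.92
ee_pos: [0.5558, -0.2423, 0.0501]
tcp_rot: [177.4, -0.5, 175.0]
wrist_force: [-0.1, 0.2, -1.2]
opening: 0.0371
grasp_force: 25.4
```

```bash
python3 mv.py ".5556 -.2417 .047"
```

```text
t 9.92 p [ 0.5558 -0.2423  0.0501] rpy [177.44  -0.52 175.04] F [-0.1  0.2 -1.2] op 0.0371
[0.5556, -0.2417, 0.047] tool [0.0002 0.0005 0.0031] rows 1 per [0.0002 0.0005 0.0031] then turn 0
```

Emit:
play_rows:
  steps:
    - [[0,0,0.0015,0],[0,0,0.0015,0],[0,0,0,0],[0,0,0,0],[0,0,0,0]]

```text
time: 10.33
ee_pos: [0.5561, -0.2425, 0.048]
tcp_rot: [177.5, -0.4, 175.0]
wrist_force: [-0.1, 0.0, -0.7]
opening: 0.0373
grasp_force: 25.4
```

Emit:
play_rows:
  steps:
    - [[0,0,0.001,0],[0,0,0.001,0],[0,0,0,0],[0,0,0,0],[0,0,0,0]]

```text
time: 10.75
ee_pos: [0.556, -0.2424, 0.0458]
tcp_rot: [177.5, -0.5, 175.0]
wrist_force: [0.2, -0.2, 2.4]
opening: 0.0377
grasp_force: 25.7
```

Contact at z≈0.046. Release and rise.

Emit:
play_rows:
  steps:
    - [[0,0,0,0],[0,0,0,0],[0,0,0,0],[0,0,0,0],[0,0,0,0]]
  gripper: 0.056

```text
time: 11.17
ee_pos: [0.5559, -0.2423, 0.0454]
tcp_rot: [177.4, -0.5, 175.0]
wrist_force: [0.4, 0.3, -0.6]
opening: 0.0561
grasp_force: 0.0
```

Emit:
play_rows:
  steps:
    - [[0,0.0005,-0.01,0],[0,0.0015,-0.035,0],[0,0.0015,-0.035,0],[0,0.0015,-0.035,0],[0,0,0,0]]

```text
time: 11.58
ee_pos: [0.5589, -0.2434, 0.1693]
tcp_rot: [177.6, 0.1, 175.0]
wrist_force: [0.8, -0.5, 1.0]
opening: 0.0562
grasp_force: 0.0
```

```bash
python3 mv.py ".5556 -.2417 .18;.53 .179 .18 179.2; .5995 .179 .18; .5995 .179 .113"; python3 - <<'E'
from h import *
c=cam("wrist"); cv2.imwrite("pics/w5.png",c["img"][100:400,120:520])
E
```

```text
t 11.58 p [ 0.5589 -0.2434  0.1693] rpy [1.7765e+02 8.0000e-02 1.7503e+02] F [ 0.8 -0.5  1. ] op 0.0562
[0.5556, -0.2417, 0.18] tool [ 0.0035  0.0019 -0.0106] rows 1 per [ 0.0035  0.0019 -0.0106] then turn 0
[0.53, 0.179, 0.18, 179.2] tool [0.0619 0.4166 0.017 ] rows 11 per [0.0056 0.0379 0.0015] then turn -0.073
[0.5995, 0.179, 0.18] tool [-0.0695  0.001   0.0003] rows 2 per [-0.0347  0.0005  0.0002] then turn 0
[0.5995, 0.179, 0.113] tool [ 0.0003 -0.0027  0.0669] rows 2 per [ 0.0001 -0.0014  0.0335] then turn 0
```

View pics/w5.png

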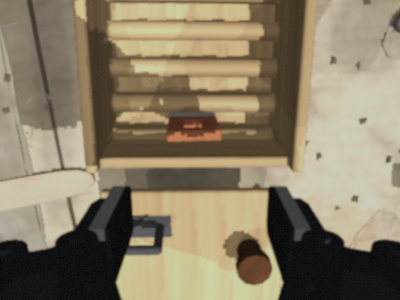

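The tile stands in slot 3, at (193,128) in the crop. Next tile, the one at y=0.179.

Emit:
play_rows:
  steps:
    - [[0,0.0386,0,0],[0,0.0386,0,0],[0,0.0386,0,0],[0,0.0386,0,0],[0,0.0386,0,0]]

```text
time: 12.05
ee_pos: [0.5732, -0.0488, 0.169]
tcp_rot: [177.5, -0.5, 175.0]
wrist_force: [0.4, -0.0, 0.7]
opening: 0.056
grasp_force: 0.0
```

Emit:
play_rows:
  steps:
    - [[0,0.0386,0,0],[0,0.0386,0.002,0],[0,0.0386,0.002,0],[0,0.0386,0.002,0],[0,0.0386,0.002,0]]

```text
time: 12.47
ee_pos: [0.5899, 0.1439, 0.1695]
tcp_rot: [177.5, -0.5, 175.0]
wrist_force: [0.4, -0.0, -0.7]
opening: 0.056
grasp_force: 0.0
```

Emit:
play_rows:
  steps:
    - [[-0.0036,0.0386,0,0],[0,0,0,-0.073],[0,0,0,0],[0,0,0,0],[0,0,0,0]]

```text
time: 12.88
ee_pos: [0.5971, 0.1792, 0.1713]
tcp_rot: [177.4, -0.3, 179.1]
wrist_force: [-0.1, -0.8, 0.5]
opening: 0.0561
grasp_force: 0.0
```

```bash
python3 mv.py ".5995 .179 .113"; python3 - <<'E'
from h import *
c=cam("wrist"); print(w2px(c,(.5995,.179,.138)))
im=c["img"]; h=cv2.cvtColor(im,cv2.COLOR_BGR2HSV)
# tile colour: reddish saturated
m=((h[...,0]<14)|(h[...,0]>172))&(h[...,1]>120)&(h[...,2]>60); m[:200]=0
n,l,s,ce=cv2.connectedComponentsWithStats(m.astype(np.uint8))
print([(s[i].tolist(),ce[i].round(0).tolist()) for i in range(1,n) if s[i,4]>150])
E
```

```text
t 12.88 p [0.5971 0.1792 0.1713] rpy [177.45  -0.33 179.05] F [-0.1 -0.8  0.5] op 0.0561
[0.5995, 0.179, 0.113] tool [-0.0027 -0.0028  0.0582] rows 2 per [-0.0014 -0.0014  0.0291] then turn 0
[[316.28889683 279.49160681]]
[([285, 249, 70, 38, 2101], [319.0, 269.0]), ([419, 251, 91, 41, 2323], [461.0, 271.0])]
```

Emit:
play_rows:
  steps:
    - [[-0.001,-0.0005,0.02,0],[-0.001,-0.0005,0.02,0],[-0.0005,0,0.018,0],[0,0,0,0],[0,0,0,0]]

```text
time: 13.35
ee_pos: [0.5991, 0.1806, 0.1132]
tcp_rot: [177.5, -0.4, 179.1]
wrist_force: [-0.0, -0.2, 1.5]
opening: 0.0559
grasp_force: 0.0
```

Emit:
play_rows:
  steps:
    - [[0,0,0,0],[0,0,0,0],[0,0,0,0],[0,0,0,0],[0,0,0,0]]
  gripper: 0.03

```text
time: 13.77
ee_pos: [0.6003, 0.1816, 0.1152]
tcp_rot: [177.4, -0.1, 179.2]
wrist_force: [0.3, -2.1, 6.3]
opening: 0.0374
grasp_force: 26.2
```

Emit:
play_rows:
  steps:
    - [[0,0,0,0],[0,0.0003,-0.0065,0],[0,0.0003,-0.0065,0],[0,0,0,0],[0,0,0,0]]

```text
time: 14.18
ee_pos: [0.5999, 0.1819, 0.1272]
tcp_rot: [177.4, -0.2, 179.2]
wrist_force: [0.3, -0.1, -0.1]
opening: 0.0375
grasp_force: 25.6
```

Emit:
play_rows:
  steps:
    - [[0.014,0,0,0],[0.018,0,0,0],[0.018,0,0,0],[0.018,0,0,0],[0.008,0,0,0]]

```text
time: 14.6
ee_pos: [0.5218, 0.1827, 0.1268]
tcp_rot: [177.4, -0.3, 179.2]
wrist_force: [-0.6, 0.3, -0.4]
opening: 0.0376
grasp_force: 25.7
```

Emit:
play_rows:
  steps:
    - [[0,0,0,0],[0,0.001,-0.025,0],[0,0.001,-0.025,0],[0,0.001,-0.025,0.035],[0,0,0,0.038]]

```text
time: 15.02
ee_pos: [0.5262, 0.1829, 0.2071]
tcp_rot: [177.3, -0.1, 174.9]
wrist_force: [1.0, 1.2, 0.4]
opening: 0.0374
grasp_force: 25.7
```

```bash
python3 mv.py ".5277 -.2392 .20;.5277 -.2392 .052"; python3 - <<'E'
from h import *
c=cam("wrist"); im=c["img"]
for col in(285,345): print([(r,*im[r,col].tolist()) for r in range(262,352,4)])
E
```

```text
t 15.02 p [0.5262 0.1829 0.2071] rpy [ 1.7730e+02 -1.2000e-01  1.7495e+02] F [1.  1.2 0.4] op 0.0374
[0.5277, -0.2392, 0.2] tool [-0.0387 -0.4201 -0.0128] rows 11 per [-0.0035 -0.0382 -0.0012] then turn 0
[0.5277, -0.2392, 0.052] tool [-0.0003 -0.007   0.1478] rows 4 per [-0.0001 -0.0017  0.037 ] then turn 0
[(262, 152, 174, 186), (266, 74, 80, 81), (270, 73, 79, 81), (274, 76, 82, 84), (278, 34, 45, 69), (282, 21, 37, 67), (286, 32, 46, 76), (290, 30, 43, 71), (294, 26, 39, 67), (298, 25, 39, 69), (302, 28, 40, 69), (306, 30, 44, 71), (310, 30, 47, 81), (314, 23, 35, 66), (318, 29, 42, 70), (322, 30, 46, 80), (326, 36, 51, 88), (330, 36, 53, 90), (334, 36, 53, 89), (338, 39, 56, 88), (342, 159, 180, 192), (346, 179, 204, 203), (350, 176, 202, 201)]
[(262, 77, 92, 99), (266, 74, 80, 82), (270, 75, 81, 82), (274, 75, 81, 85), (278, 30, 41, 70), (282, 30, 43, 72), (286, 29, 41, 72), (290, 23, 37, 66), (294, 23, 38, 67), (298, 32, 44, 71), (302, 28, 44, 70), (306, 28, 38, 67), (310, 29, 42, 71), (314, 30, 42, 71), (318, 32, 42, 71), (322, 38, 54, 90), (326, 33, 49, 87), (330, 33, 50, 89), (334, 38, 54, 91), (338, 125, 150, 159), (342, 170, 197, 201), (346, 177, 201, 202), (350, 176, 199, 200)]
```

Emit:
play_rows:
  steps:
    - [[-0.0037,-0.0382,-0.0012,0],[-0.0037,-0.0382,-0.0012,0],[-0.0037,-0.0382,-0.0012,0],[-0.0037,-0.0382,-0.0012,0],[-0.0037,-0.0382,-0.0012,0]]

```text
time: 15.48
ee_pos: [0.526, -0.0114, 0.1984]
tcp_rot: [177.5, -0.5, 175.1]
wrist_force: [0.2, -0.2, -0.4]
opening: 0.0375
grasp_force: 25.7
```

Emit:
play_rows:
  steps:
    - [[-0.0037,-0.0382,-0.0012,0],[-0.0037,-0.0382,-0.0012,0],[-0.0037,-0.0382,-0.0012,0],[-0.0037,-0.0382,-0.0012,0],[-0.0037,-0.0382,-0.0012,0]]

```text
time: 15.9
ee_pos: [0.5277, -0.2039, 0.1957]
tcp_rot: [177.4, -0.5, 175.1]
wrist_force: [0.8, 0.4, 0.1]
opening: 0.0377
grasp_force: 25.7
```

Emit:
play_rows:
  steps:
    - [[-0.0037,-0.0382,-0.0012,0],[0,0,0,0],[0,-0.0015,0.033,0],[0,-0.0015,0.033,0],[0,0,0,0]]

```text
time: 16.32
ee_pos: [0.525, -0.2392, 0.1225]
tcp_rot: [177.2, -1.0, 175.0]
wrist_force: [-0.5, 0.8, -1.3]
opening: 0.0375
grasp_force: 25.7
```

```bash
python3 mv.py ".5294 -.2392 .052"
```

```text
t 16.32 p [ 0.525  -0.2392  0.1225] rpy [177.25  -1.03 175.04] F [-0.5  0.8 -1.3] op 0.0375
[0.5294, -0.2392, 0.052] tool [-0.0057 -0.003   0.0704] rows 2 per [-0.0028 -0.0015  0.0352] then turn 0
```

Emit:
play_rows:
  steps:
    - [[-0.001,-0.001,0.02,0],[0,-0.001,0.01,0],[0,0,0,0],[0,0,0,0],[0,0,0,0]]

```text
time: 16.73
ee_pos: [0.5288, -0.2408, 0.1015]
tcp_rot: [177.5, -0.4, 175.1]
wrist_force: [-0.1, 0.9, -0.6]
opening: 0.0377
grasp_force: 25.7
```

```bash
python3 mv.py ".5294 -.2392 .052"
```

```text
t 16.73 p [ 0.5288 -0.2408  0.1015] rpy [177.48  -0.4  175.05] F [-0.1  0.9 -0.6] op 0.0377
[0.5294, -0.2392, 0.052] tool [-0.0008 -0.0005  0.0495] rows 2 per [-0.0004 -0.0002  0.0247] then turn 0
```

Emit:
play_rows:
  steps:
    - [[-0.0008,0,0.02,0],[0,0,0.015,0],[0,0,0.01,0],[0,0,0.004,0],[0,0,0,0]]

```text
time: 17.15
ee_pos: [0.5287, -0.2384, 0.0509]
tcp_rot: [177.4, -0.5, 175.0]
wrist_force: [-0.3, 0.6, -0.9]
opening: 0.0374
grasp_force: 25.7
```

Emit:
play_rows:
  steps:
    - [[0,0,0.001,0],[0,0,0.001,0],[0,0,0,0],[0,0,0,0],[0,0,0,0]]

```text
time: 17.57
ee_pos: [0.529, -0.2386, 0.0495]
tcp_rot: [177.5, -0.4, 175.0]
wrist_force: [-0.1, -0.3, -0.3]
opening: 0.0376
grasp_force: 25.7
```

Emit:
play_rows:
  steps:
    - [[0,0,0.001,0],[0,0,0.001,0],[0,0,0,0],[0,0,0,0],[0,0,0,0]]

```text
time: 17.98
ee_pos: [0.5291, -0.2384, 0.0476]
tcp_rot: [177.5, -0.4, 175.0]
wrist_force: [-0.4, 0.8, 5.9]
opening: 0.0375
grasp_force: 26.4
```

Emit:
play_rows:
  steps:
    - [[0,0,0,0],[0,0,0,0],[0,0,0,0],[0,0,0,0],[0,0,0,0]]
  gripper: 0.056

```text
time: 18.4
ee_pos: [0.5287, -0.2383, 0.0468]
tcp_rot: [177.4, -0.5, 175.0]
wrist_force: [-0.0, 0.3, 0.8]
opening: 0.0559
grasp_force: 0.0
```

Emit:
play_rows:
  steps:
    - [[0,0.0005,-0.01,0],[0,0.0015,-0.035,0],[0,0.0015,-0.035,0],[0,0.0015,-0.035,0],[0,0,0,0]]

```text
time: 18.82
ee_pos: [0.5318, -0.2395, 0.1706]
tcp_rot: [177.7, 0.1, 175.0]
wrist_force: [0.3, -1.3, 0.7]
opening: 0.056
grasp_force: 0.0
```

```bash
python3 mv.py ".6035 .2616 .175"; python3 - <<'E'
from h import *
c=cam("wrist"); cv2.imwrite("pics/w6.png",c["img"])
h=cv2.cvtColor(c["img"],cv2.COLOR_BGR2HSV); m=((h[...,0]<12)|(h[...,0]>172))&(h[...,1]>120)&(h[...,2]>60)
n,l,s,ce=cv2.connectedComponentsWithStats(m.astype(np.uint8)); print([s[i].tolist() for i in range(1,n) if s[i,4]>80])
y=np.radians(-5.1);ex=np.array([np.cos(y),np.sin(y)]);O=np.array([.5138,-.238])
for x in(.014,.042): print(x,w2px(c,np.r_[O+x*ex,.070]).round(0))
E
```

```text
t 18.82 p [ 0.5318 -0.2395  0.1706] rpy [1.7765e+02 7.0000e-02 1.7503e+02] F [ 0.3 -1.3  0.7] op 0.056
[0.6035, 0.2616, 0.175] tool [-0.0281  0.5052  0.0164] rows 13 per [-0.0022  0.0389  0.0013] then turn 0
[[288, 216, 53, 23, 1103], [285, 249, 54, 30, 1325], [354, 391, 32, 12, 113]]
0.014 [[313. 233.]]
0.042 [[313. 271.]]
```

Both tiles stand where expected. Now the third tile.

Emit:
play_rows:
  steps:
    - [[-0.002,0.0389,0.001,0],[-0.002,0.0389,0.001,0],[-0.002,0.0389,0.001,0],[-0.002,0.0389,0.001,0],[-0.002,0.0389,0.001,0]]

```text
time: 19.28
ee_pos: [0.5562, -0.044, 0.1656]
tcp_rot: [177.5, -0.5, 175.0]
wrist_force: [2.3, -1.2, -0.6]
opening: 0.056
grasp_force: 0.0
```

Emit:
play_rows:
  steps:
    - [[-0.002,0.0389,0.001,0],[-0.002,0.0389,0.001,0],[-0.002,0.0389,0.001,0],[-0.002,0.0389,0.001,0],[-0.002,0.0389,0.001,0]]

```text
time: 19.7
ee_pos: [0.583, 0.1492, 0.1691]
tcp_rot: [177.5, -0.5, 175.0]
wrist_force: [0.8, 0.3, -0.6]
opening: 0.0561
grasp_force: 0.0
```

Emit:
play_rows:
  steps:
    - [[-0.002,0.0389,0.001,0],[-0.003,0.0389,0.001,0],[-0.003,0.0389,0.001,0],[0,0,0,-0.073],[0,0,0,0]]

```text
time: 20.12
ee_pos: [0.6009, 0.2649, 0.1702]
tcp_rot: [177.5, -0.4, 179.6]
wrist_force: [-0.4, -0.3, 0.6]
opening: 0.056
grasp_force: 0.0
```

Emit:
play_rows:
  steps:
    - [[0,0,0,0],[0,0,0,0],[0,0,0,0],[0,0,0,0],[0,0,0,0]]

```text
time: 20.53
ee_pos: [0.6016, 0.262, 0.1718]
tcp_rot: [177.4, -0.3, 179.1]
wrist_force: [0.2, 0.1, 0.4]
opening: 0.0562
grasp_force: 0.0
```

```bash
python3 mv.py ".6035 .2616 .113"; python3 - <<'E'
from h import *
c=cam("wrist"); print(w2px(c,(.6035,.2616,.138)))
h=cv2.cvtColor(c["img"],cv2.COLOR_BGR2HSV)
m=((h[...,0]<14)|(h[...,0]>172))&(h[...,1]>120)&(h[...,2]>60); m[:200]=0
n,l,s,ce=cv2.connectedComponentsWithStats(m.astype(np.uint8))
print([(s[i].tolist(),ce[i].round(0).tolist()) for i in range(1,n) if s[i,4]>150])
for col in (300,340): print([(r,*c["img"][r,col].tolist()) for r in range(240,310,3)])
E
```

```text
t 20.53 p [0.6016 0.262  0.1718] rpy [177.42  -0.27 179.11] F [0.2 0.1 0.4] op 0.0562
[0.6035, 0.2616, 0.113] tool [-0.0022 -0.003   0.0587] rows 2 per [-0.0011 -0.0015  0.0294] then turn 0
[[315.77506934 278.2401619 ]]
[([287, 247, 73, 41, 2260], [323.0, 268.0])]
[(240, 87, 96, 98), (243, 80, 87, 89), (246, 78, 85, 89), (249, 33, 46, 75), (252, 33, 46, 79), (255, 30, 44, 77), (258, 31, 44, 75), (261, 29, 46, 75), (264, 35, 48, 81), (267, 33, 48, 81), (270, 30, 45, 76), (273, 43, 62, 103), (276, 48, 71, 118), (279, 49, 74, 124), (282, 67, 97, 158), (285, 104, 137, 187), (288, 152, 178, 192), (291, 155, 181, 195), (294, 154, 180, 193), (297, 156, 181, 195), (300, 163, 188, 200), (303, 167, 190, 203), (306, 169, 191, 203), (309, 171, 193, 204)]
[(240, 80, 85, 88), (243, 80, 87, 87), (246, 66, 73, 86), (249, 33, 45, 77), (252, 31, 44, 79), (255, 28, 42, 73), (258, 30, 43, 76), (261, 32, 46, 78), (264, 30, 44, 77), (267, 34, 47, 78), (270, 33, 48, 81), (273, 46, 68, 112), (276, 48, 71, 118), (279, 61, 89, 146), (282, 95, 135, 203), (285, 55, 80, 133), (288, 25, 37, 56), (291, 25, 38, 55), (294, 26, 40, 55), (297, 29, 41, 55), (300, 23, 35, 53), (303, 20, 37, 52), (306, 25, 40, 57), (309, 28, 48, 71)]
```

The tile is about 3 mm further in +y (column 323), so I'll correct for that and grip.

Emit:
play_rows:
  steps:
    - [[-0.001,0.0005,0.02,0],[0,0,0.02,0],[0,0,0.018,0],[0,0,0,0],[0,0,0,0]]

```text
time: 21.0
ee_pos: [0.6017, 0.2655, 0.113]
tcp_rot: [177.5, -0.4, 179.2]
wrist_force: [0.1, 0.2, 1.5]
opening: 0.0562
grasp_force: 0.0
```

Emit:
play_rows:
  steps:
    - [[0,0,0,0],[0,0,0,0],[0,0,0,0],[0,0,0,0],[0,0,0,0]]
  gripper: 0.03

```text
time: 21.42
ee_pos: [0.6029, 0.2662, 0.1152]
tcp_rot: [177.4, -0.2, 179.2]
wrist_force: [0.1, -0.6, 6.8]
opening: 0.0374
grasp_force: 26.5
```

Emit:
play_rows:
  steps:
    - [[0,0,0,0],[0,0.0003,-0.0065,0],[0,0.0003,-0.0065,0],[0,0,0,0],[0,0,0,0]]

```text
time: 21.83
ee_pos: [0.6026, 0.2661, 0.1272]
tcp_rot: [177.4, -0.2, 179.2]
wrist_force: [0.6, -0.3, -0.6]
opening: 0.0374
grasp_force: 25.9
```

Emit:
play_rows:
  steps:
    - [[0.014,0,0,0],[0.018,0,0,0],[0.018,0,0,0],[0.018,0,0,0],[0.012,0,0,0]]

```text
time: 22.25
ee_pos: [0.5208, 0.267, 0.1266]
tcp_rot: [177.4, -0.3, 179.2]
wrist_force: [-0.2, -1.0, 0.7]
opening: 0.0371
grasp_force: 25.9
```

Emit:
play_rows:
  steps:
    - [[0,0,0,0],[0,0.001,-0.025,0],[0,0.001,-0.025,0],[0,0.001,-0.025,0.035],[0,0,0,0.038]]

```text
time: 22.67
ee_pos: [0.5245, 0.2673, 0.2072]
tcp_rot: [177.3, -0.2, 174.9]
wrist_force: [0.7, 1.1, 0.6]
opening: 0.0373
grasp_force: 26.0
```

```bash
python3 mv.py ".4999 -.2368 .20;.4999 -.2368 .052"; python3 - <<'E'
from h import *
c=cam("wrist"); im=c["img"]
for col in(285,345): print([(r,*im[r,col].tolist()) for r in list(range(258,284,3))+list(range(314,350,2))])
E
```

```text
t 22.67 p [0.5245 0.2673 0.2072] rpy [ 1.7726e+02 -1.5000e-01  1.7495e+02] F [0.7 1.1 0.6] op 0.0373
[0.4999, -0.2368, 0.2] tool [-0.0199 -0.5041 -0.017 ] rows 13 per [-0.0015 -0.0388 -0.0013] then turn 0
[0.4999, -0.2368, 0.052] tool [-0.0004 -0.0071  0.1478] rows 4 per [-0.0001 -0.0018  0.037 ] then turn 0
[(258, 150, 177, 192), (261, 145, 172, 188), (264, 145, 171, 186), (267, 88, 99, 106), (270, 80, 87, 88), (273, 81, 87, 89), (276, 79, 87, 89), (279, 70, 79, 89), (282, 29, 42, 73), (314, 32, 49, 83), (316, 29, 42, 71), (318, 31, 47, 76), (320, 31, 46, 74), (322, 32, 46, 78), (324, 35, 49, 83), (326, 39, 55, 92), (328, 39, 56, 94), (330, 40, 56, 96), (332, 41, 60, 98), (334, 38, 58, 97), (336, 40, 59, 98), (338, 40, 57, 96), (340, 39, 55, 94), (342, 69, 90, 115), (344, 153, 179, 191), (346, 177, 203, 210), (348, 179, 205, 212)]
[(258, 147, 175, 189), (261, 154, 180, 194), (264, 133, 158, 170), (267, 81, 86, 88), (270, 83, 90, 91), (273, 81, 87, 89), (276, 81, 88, 90), (279, 48, 59, 82), (282, 32, 43, 77), (314, 28, 44, 74), (316, 30, 43, 75), (318, 32, 46, 79), (320, 28, 43, 76), (322, 32, 45, 78), (324, 39, 55, 92), (326, 37, 55, 96), (328, 39, 57, 96), (330, 36, 55, 95), (332, 40, 58, 97), (334, 38, 56, 96), (336, 38, 58, 98), (338, 38, 58, 97), (340, 38, 53, 92), (342, 29, 44, 68), (344, 28, 41, 60), (346, 29, 43, 60), (348, 27, 41, 60)]
```

Emit:
play_rows:
  steps:
    - [[-0.0016,-0.0388,-0.0013,0],[-0.0016,-0.0388,-0.0013,0],[-0.0016,-0.0388,-0.0013,0],[-0.0016,-0.0388,-0.0013,0],[-0.0016,-0.0388,-0.0013,0]]

```text
time: 23.13
ee_pos: [0.5136, 0.0709, 0.1989]
tcp_rot: [177.5, -0.5, 175.1]
wrist_force: [0.6, -0.2, 0.4]
opening: 0.0372
grasp_force: 25.9
```

Emit:
play_rows:
  steps:
    - [[-0.0016,-0.0388,-0.0013,0],[-0.0016,-0.0388,-0.0013,0],[-0.0016,-0.0388,-0.0013,0],[-0.0016,-0.0388,-0.0013,0],[-0.0016,-0.0388,-0.0013,0]]

```text
time: 23.55
ee_pos: [0.5046, -0.1235, 0.1968]
tcp_rot: [177.4, -0.5, 175.1]
wrist_force: [0.2, 1.4, -0.4]
opening: 0.0379
grasp_force: 25.9
```

Emit:
play_rows:
  steps:
    - [[-0.0016,-0.0388,-0.0013,0],[-0.0016,-0.0388,-0.0013,0],[-0.0016,-0.0388,-0.0013,0],[0,0,0,0],[0,-0.001,0.03,0]]

```text
time: 23.97
ee_pos: [0.5009, -0.2409, 0.1696]
tcp_rot: [177.6, -0.1, 174.9]
wrist_force: [1.6, 0.1, 0.2]
opening: 0.0374
grasp_force: 26.0
```

Emit:
play_rows:
  steps:
    - [[0,-0.001,0.03,0],[0,-0.001,0.03,0],[0,0,0.008,0],[0,0,0,0],[0,0,0,0]]

```text
time: 24.38
ee_pos: [0.4991, -0.2364, 0.0988]
tcp_rot: [177.4, -0.5, 175.1]
wrist_force: [-0.8, -0.4, 0.1]
opening: 0.0378
grasp_force: 25.9
```

Emit:
play_rows:
  steps:
    - [[0,0,0,0],[0,0,0,0],[0,0,0,0],[0,0,0,0],[0,0,0,0]]

```text
time: 24.8
ee_pos: [0.4993, -0.2365, 0.0989]
tcp_rot: [177.5, -0.4, 175.0]
wrist_force: [0.9, 0.1, 0.4]
opening: 0.0376
grasp_force: 25.9
```

```bash
python3 mv.py ".5007 -.2368 .052"
```

```text
t 24.8 p [ 0.4993 -0.2365  0.0989] rpy [177.47  -0.43 175.04] F [0.9 0.1 0.4] op 0.0376
[0.5007, -0.2368, 0.052] tool [-0.0018 -0.0022  0.0468] rows 2 per [-0.0009 -0.0011  0.0234] then turn 0
```

Emit:
play_rows:
  steps:
    - [[-0.0018,0,0.017,0],[0,-0.001,0.015,0],[0,0,0.01,0],[0,0,0.005,0],[0,0,0,0]]

```text
time: 25.22
ee_pos: [0.4999, -0.2351, 0.0502]
tcp_rot: [177.4, -0.6, 175.0]
wrist_force: [-0.6, 0.0, -1.1]
opening: 0.0372
grasp_force: 25.9
```

Emit:
play_rows:
  steps:
    - [[0,0,0.001,0],[0,0,0.001,0],[0,0,0,0],[0,0,0,0],[0,0,0,0]]

```text
time: 25.63
ee_pos: [0.5007, -0.2355, 0.0497]
tcp_rot: [177.5, -0.4, 175.0]
wrist_force: [0.8, -0.2, -0.8]
opening: 0.0376
grasp_force: 25.9
```

Emit:
play_rows:
  steps:
    - [[0,0,0.001,0],[0,0,0.001,0],[0,0,0,0],[0,0,0,0],[0,0,0,0]]

```text
time: 26.05
ee_pos: [0.5006, -0.2354, 0.0475]
tcp_rot: [177.5, -0.5, 175.0]
wrist_force: [0.3, -0.2, 3.5]
opening: 0.0375
grasp_force: 26.4
```

Emit:
play_rows:
  steps:
    - [[0,0,0,0],[0,0,0,0],[0,0,0,0],[0,0,0,0],[0,0,0,0]]
  gripper: 0.056

```text
time: 26.47
ee_pos: [0.5004, -0.2352, 0.0471]
tcp_rot: [177.4, -0.5, 175.0]
wrist_force: [0.6, 0.5, 0.6]
opening: 0.0558
grasp_force: 0.0
```

Emit:
play_rows:
  steps:
    - [[0,0.0005,-0.01,0],[0,0.0015,-0.035,0],[0,0.0015,-0.035,0],[0,0.0015,-0.035,0],[0,0,0,0]]

```text
time: 26.88
ee_pos: [0.5035, -0.2364, 0.1706]
tcp_rot: [177.7, 0.1, 175.0]
wrist_force: [1.2, -0.5, 0.8]
opening: 0.0559
grasp_force: 0.0
```

Emit:
play_rows:
  steps:
    - [[-0.03,0.008,0,0],[-0.03,0.008,0,0],[0,0,0,0],[0,0,0,0],[0,0,0,0]]

```text
time: 27.3
ee_pos: [0.5623, -0.2247, 0.1628]
tcp_rot: [177.5, -0.5, 175.1]
wrist_force: [-1.1, -0.6, -0.5]
opening: 0.0561
grasp_force: 0.0
```

```bash
python3 mv.py ".6396 -.2127 .15; .6396 -.2127 .091"; python3 - <<'E'
from h import *
c=cam("wrist"); cv2.imwrite("pics/w7.png",c["img"])
y=np.radians(-5.1);ex=np.array([np.cos(y),np.sin(y)]);O=np.array([.5138,-.238])
print("knob pred",w2px(c,(.6396,-.2127,.110)))
for x in(-.014,.014,.042): print(x,w2px(c,np.r_[O+x*ex,.070]).round(0))
E
```

```text
t 27.3 p [ 0.5623 -0.2247  0.1628] rpy [177.45  -0.51 175.05] F [-1.1 -0.6 -0.5] op 0.0561
[0.6396, -0.2127, 0.15] tool [-0.0761  0.018   0.0129] rows 2 per [-0.038   0.009   0.0065] then turn 0
[0.6396, -0.2127, 0.091] tool [-0.0005 -0.0026  0.0589] rows 2 per [-0.0003 -0.0013  0.0295] then turn 0
knob pred [[345.55471601 377.00478926]]
-0.014 [[285. 149.]]
0.014 [[286. 194.]]
0.042 [[287. 236.]]
```

View pics/w7.png

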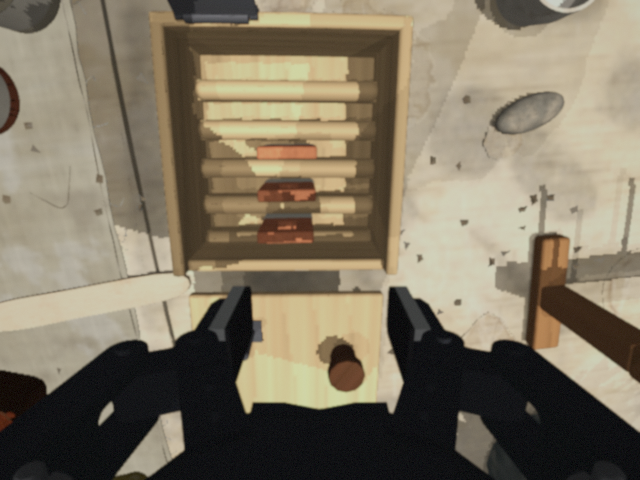

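All three tiles stand at (286,152), (286,190) and (286,232). The knob head is at (346,371), so its x is about 0.637. I'll grip the knob.

Emit:
play_rows:
  steps:
    - [[-0.037,0.009,0.003,0],[-0.037,0.009,0.003,0],[0,0,0.005,0],[0,0,0,0],[0,0,0,0]]

```text
time: 27.77
ee_pos: [0.6369, -0.2129, 0.1517]
tcp_rot: [177.4, -0.5, 175.0]
wrist_force: [0.2, 0.3, 0.3]
opening: 0.0561
grasp_force: 0.0
```

Emit:
play_rows:
  steps:
    - [[0,-0.001,0.02,0],[0,-0.001,0.02,0],[0,-0.001,0.015,0],[0,0,0,0],[0,0,0,0]]

```text
time: 28.18
ee_pos: [0.6361, -0.2136, 0.0979]
tcp_rot: [177.5, -0.5, 175.0]
wrist_force: [-1.1, -0.2, 0.8]
opening: 0.0561
grasp_force: 0.0
```

```bash
python3 mv.py ".6375 -.2127 .092"
```

```text
t 28.18 p [ 0.6361 -0.2136  0.0979] rpy [177.46  -0.46 174.98] F [-1.1 -0.2  0.8] op 0.0561
[0.6375, -0.2127, 0.092] tool [-0.0013  0.0008  0.006 ] rows 1 per [-0.0013  0.0008  0.006 ] then turn 0
```

Emit:
play_rows:
  steps:
    - [[-0.001,0,0.004,0],[0,0,0,0],[0,0,0,0],[0,0,0,0],[0,0,0,0]]
  gripper: 0.012

```text
time: 28.6
ee_pos: [0.639, -0.2114, 0.0944]
tcp_rot: [177.3, -0.4, 175.1]
wrist_force: [0.4, 8.9, 4.8]
opening: 0.022
grasp_force: 24.9
```

Emit:
play_rows:
  steps:
    - [[0,0,0,0],[0,0,0,0],[0.01,0,0,0],[0.015,0,0,0],[0.015,0,0,0]]

```text
time: 29.02
ee_pos: [0.5992, -0.2077, 0.0945]
tcp_rot: [177.3, -0.3, 175.1]
wrist_force: [3.2, 9.9, 3.7]
opening: 0.0225
grasp_force: 24.9
```

Emit:
play_rows:
  steps:
    - [[0.018,0.001,0,0],[0.018,0,0,0],[0.018,0,0,0],[0.018,0,0,0],[0.018,0,0,0]]

```text
time: 29.43
ee_pos: [0.5086, -0.199, 0.0945]
tcp_rot: [177.3, -0.4, 175.1]
wrist_force: [2.1, 10.3, 0.0]
opening: 0.022
grasp_force: 24.8
```

Emit:
play_rows:
  steps:
    - [[0.006,0,0,0],[0.004,0,0,0],[0.004,0,0,0],[0,0,0,0],[0,0,0,0]]

```text
time: 29.85
ee_pos: [0.4948, -0.1977, 0.0945]
tcp_rot: [177.2, -0.5, 175.1]
wrist_force: [0.1, 10.8, -0.2]
opening: 0.0219
grasp_force: 25.4
```

Emit:
play_rows:
  steps:
    - [[0.002,0,0,0],[0.002,0,0,0],[0.002,0,0,0],[0.002,0,0,0],[0,0,0,0]]

```text
time: 30.27
ee_pos: [0.4869, -0.197, 0.0945]
tcp_rot: [177.2, -0.5, 175.1]
wrist_force: [-0.0, 11.3, 0.0]
opening: 0.0221
grasp_force: 25.4
```

Emit:
play_rows:
  steps:
    - [[0.001,0,0,0],[0.001,0,0,0],[0.001,0,0,0],[0.001,0,0,0],[0,0,0,0]]

```text
time: 30.68
ee_pos: [0.4831, -0.1966, 0.0945]
tcp_rot: [177.2, -0.5, 175.1]
wrist_force: [1.6, 10.7, -1.7]
opening: 0.0222
grasp_force: 25.4
```

Emit:
play_rows:
  steps:
    - [[0.001,0,0,0],[0.001,0,0,0],[0.001,0,0,0],[0.001,0,0,0],[0,0,0,0]]

```text
time: 31.1
ee_pos: [0.4806, -0.1964, 0.0946]
tcp_rot: [177.2, -0.3, 175.1]
wrist_force: [9.6, 10.9, -4.3]
opening: 0.0223
grasp_force: 25.1
```

Emit:
play_rows:
  steps:
    - [[0.001,0,0,0],[0.001,0,0,0],[0,0,0,0],[0,0,0,0],[0,0,0,0]]

```text
time: 31.52
ee_pos: [0.4804, -0.1964, 0.0946]
tcp_rot: [177.2, -0.1, 175.2]
wrist_force: [19.0, 10.4, -10.2]
opening: 0.0222
grasp_force: 25.3
```

The lid has hit its stop and is shut. Release and rise for a view of the hasp and staple.

Emit:
play_rows:
  steps:
    - [[-0.003,0,0,0],[0,0,0,0],[0,0,0,0],[0,0,0,0],[0,0.001,-0.02,0]]
  gripper: 0.056

```text
time: 31.93
ee_pos: [0.4784, -0.1978, 0.1112]
tcp_rot: [177.4, -0.8, 175.0]
wrist_force: [-0.3, -0.4, 0.2]
opening: 0.0561
grasp_force: 0.0
```

Emit:
play_rows:
  steps:
    - [[0,0.0015,-0.03,0],[0.01,-0.01,-0.03,0],[0.01,-0.015,-0.03,0],[0.01,-0.015,0,0],[0,0,0,0]]
  gripper: 0

```text
time: 32.35
ee_pos: [0.4465, -0.2402, 0.2048]
tcp_rot: [177.6, -0.3, 174.9]
wrist_force: [-0.3, -0.6, -0.1]
opening: 0.0003
grasp_force: 0.0
```

Emit:
play_rows:
  steps:
    - [[0,0,0,0],[0,0,0,0],[0,0,0,0],[0,0,0,0],[0,0,0,0]]

```text
time: 32.77
ee_pos: [0.4474, -0.2375, 0.202]
tcp_rot: [177.4, -0.5, 175.1]
wrist_force: [-0.0, -0.4, -0.9]
opening: 0.0001
grasp_force: 0.0
```

```bash
python3 - <<'E'
from h import *
import pickle
c=cam("wrist"); pickle.dump(c,open("w8.pkl","wb")); crop(c,150,430,80,330,2.4,"w8.png"); o=bot.get_obs(); print(o["ee_pos"],o["tcp_rot"])
t=cam("top"); pickle.dump(t,open("t8.pkl","wb"))
E
```

```text
[ 0.44741804 -0.23762425  0.20211734] [177.43169268  -0.5145101  175.073091  ]
```

View pics/w8.png

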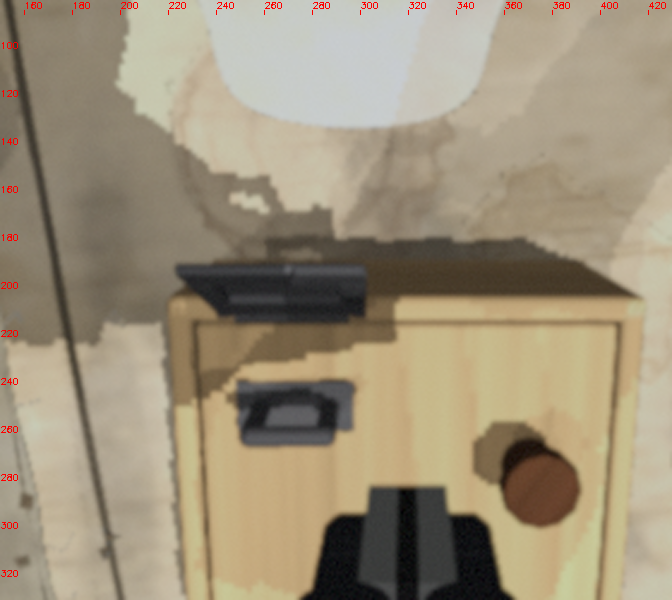

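The shut lid shows the staple's top bar near (270,262). The hasp leans open, with its hinge from (247,212) to (301,212) and its end at row 191. The knob is at (375,283).

```bash
python3 - <<'E'
from h import *
import pickle
np.set_printoptions(precision=4,suppress=True)
c=pickle.load(open("w8.pkl","rb")); t=pickle.load(open("t8.pkl","rb"))
y=np.radians(-5.1);ex=np.array([np.cos(y),np.sin(y)]);ey=np.array([-ex[1],ex[0]]);O=np.array([.5138,-.238])
C=lambda uv,z:[((p[:2]-O)@np.c_[ex,ey]).round(4).tolist() for p in px2w(c,uv,z)]
print("front corners",C([(222,203),(418,203)],.084))
print("staple top ends",C([(251,262),(290,264)],.116))
print("hinge",C([(247,212.5),(301,212.5)],.087)); 
for a in(1.6,1.8,2.0,2.3):
    print(a,"end z",.087+.06*np.sin(a),C([(224,190.5),(302,191)],.087+.06*np.sin(a)),"expected x",-.086+.06*np.cos(a))
print("knob",C([(375,283)],.110))
s=cam("scene"); import cv2; cv2.imwrite("pics/s8.png",cv2.resize(s["img"][150:260,230:380],None,fx=5,fy=5,interpolation=cv2.INTER_CUBIC))
E
python3 mv.py ".44 -.27 .16"
```

```text
front corners [[-0.0891, -0.0698], [-0.0883, 0.0719]]
staple top ends [[-0.0555, -0.0465], [-0.0538, -0.021]]
hinge [[-0.0827, -0.0519], [-0.0824, -0.0136]]
1.6 end z 0.1469744161824903 [[-0.107, -0.0544], [-0.1065, -0.0126]] expected x -0.08775197133807733
1.8 end z 0.1454308578526917 [[-0.1068, -0.0547], [-0.1062, -0.0126]] expected x -0.09963212568158522
2.0 end z 0.14155784560954088 [[-0.1062, -0.0556], [-0.1057, -0.0126]] expected x -0.11096881019282853
2.3 end z 0.13174231273060322 [[-0.1048, -0.0576], [-0.1043, -0.0126]] expected x -0.12597656127678944
knob [[-0.0369, 0.0373]]
t 32.92 p [ 0.4474 -0.2378  0.2023] rpy [177.44  -0.5  175.06] F [ 0.1 -0.3 -0.4] op 0.0003
[0.44, -0.27, 0.16] tool [ 0.0042 -0.0346  0.0408] rows 2 per [ 0.0021 -0.0173  0.0204] then turn 0
```

Emit:
play_rows:
  steps:
    - [[0.04,-0.014,0,0],[0.039,-0.0143,0,0],[0,-0.0012,0.024,0],[0,-0.001,0.024,0],[0,-0.001,0.024,0]]
  gripper: 0

```text
time: 33.33
ee_pos: [0.366, -0.2596, 0.1295]
tcp_rot: [177.5, -0.4, 175.0]
wrist_force: [-0.1, -0.9, -0.5]
opening: -0.0001
grasp_force: 0.0
```

Emit:
play_rows:
  steps:
    - [[0,0,0,0],[0,0,0,0],[0,0,0,0],[0,0,0,0],[-0.01,0,0,0]]

```text
time: 33.75
ee_pos: [0.3763, -0.2603, 0.1314]
tcp_rot: [177.5, -0.4, 175.0]
wrist_force: [0.2, 0.2, -0.9]
opening: 0.0001
grasp_force: 0.0
```

```bash
cat > ch.py <<'E'
# usage: ch.py "X Y z; ..." chest-frame waypoints (chained)
from h import *
import sys
y=np.radians(-5.1);ex=np.array([np.cos(y),np.sin(y)]);ey=np.array([-ex[1],ex[0]]);O=np.array([.5138,-.238])
o=bot.get_obs(); p=o["ee_pos"]; r=R.from_euler("xyz",o["tcp_rot"],degrees=True)
print("t",round(o["time"],2),"chest",((p[:2]-O)@np.c_[ex,ey]).round(4),p[2].round(4),o["tcp_rot"].round(2),"F",o["wrist_force"].round(1))
for w in sys.argv[1].split(";"):
    X,Y,z=map(float,w.split()); q=np.r_[O+X*ex+Y*ey,z]; print(w,"world",q.round(4),"tool",r.inv().apply(q-p).round(4)); p=q
E
python3 ch.py "-.071 -.034 .130; -.055 -.034 .126; -.040 -.034 .120; -.037 -.034 .100"
```

```text
t 33.75 chest [-0.1349 -0.0345] 0.1314 [177.51  -0.39 175.01] F [ 0.2  0.2 -0.9]
-.071 -.034 .130 world [ 0.4401 -0.2656  0.13  ] tool [-0.0639  0.0003  0.001 ]
 -.055 -.034 .126 world [ 0.456 -0.267  0.126] tool [-0.016  -0.0002  0.0039]
 -.040 -.034 .120 world [ 0.4709 -0.2683  0.12  ] tool [-0.015  -0.0003  0.0059]
 -.037 -.034 .100 world [ 0.4739 -0.2686  0.1   ] tool [-0.0031 -0.0009  0.02  ]
```

Emit:
play_rows:
  steps:
    - [[-0.016,0,0,0],[-0.016,0,0,0],[-0.016,0,0,0],[-0.016,0,0.001,0],[0,0,0,0]]

```text
time: 34.17
ee_pos: [0.4427, -0.2657, 0.1282]
tcp_rot: [177.5, -0.4, 175.1]
wrist_force: [0.7, 0.3, -0.5]
opening: -0.0002
grasp_force: 0.0
```

Emit:
play_rows:
  steps:
    - [[-0.008,0,0.002,0],[-0.008,0,0.002,0],[-0.008,0,0.003,0],[-0.007,0,0.003,0],[0,0,0,0]]

```text
time: 34.58
ee_pos: [0.4718, -0.2678, 0.1172]
tcp_rot: [177.4, -0.5, 175.1]
wrist_force: [0.0, -0.0, 0.1]
opening: 0.0005
grasp_force: 0.1
```

```bash
python3 ch.py "-.037 -.034 .120; -.037 -.034 .0895"; python3 - <<'E'
from h import *
c=cam("wrist"); cv2.imwrite("pics/w9.png",c["img"])
E
```

```text
t 34.58 chest [-0.0392 -0.0334] 0.1172 [177.44  -0.48 175.05] F [ 0.  -0.   0.1]
-.037 -.034 .120 world [ 0.4739 -0.2686  0.12  ] tool [-0.0022 -0.0005 -0.0029]
 -.037 -.034 .0895 world [ 0.4739 -0.2686  0.0895] tool [-0.0003 -0.0014  0.0305]
```

Emit:
play_rows:
  steps:
    - [[-0.002,-0.0005,0.008,0],[0,0,0.008,0],[0,0,0.006,0],[0,0,0,0],[0,0,0,0]]

```text
time: 35.05
ee_pos: [0.472, -0.2672, 0.0953]
tcp_rot: [177.4, -0.6, 175.0]
wrist_force: [-0.1, -0.4, -0.6]
opening: -0.0002
grasp_force: 0.0
```

Emit:
play_rows:
  steps:
    - [[0,0,0.002,0],[0,0,0.002,0],[0,0,0.002,0],[0,0,0,0],[0,0,0,0]]

```text
time: 35.47
ee_pos: [0.4726, -0.2671, 0.0899]
tcp_rot: [177.4, -0.5, 175.0]
wrist_force: [0.5, -0.5, 0.8]
opening: -0.0
grasp_force: 0.0
```

```bash
python3 - <<'E'
from h import *
import ch if 0 else None
E
python3 - <<'E'
import sys; sys.path.insert(0,'.'); sys.argv=["","-.037 -.034 .0885"]
exec(open("ch.py").read())
c=cam("wrist"); cv2.imwrite("pics/w10.png",c["img"])
g=cv2.cvtColor(c["img"],cv2.COLOR_BGR2GRAY)
for th in(0,.2,.5,1.9):
    row=[]
    for d in(.008,.015,.053,.058):
        for Y in(-.05,-.018):
            q=w2px(c,np.r_[O+(-.086+d*np.cos(th))*ex+Y*ey,.0885+d*np.sin(th)])[0].round().astype(int)
            row.append((q.tolist(),int(g[q[1],q[0]]) if 0<=q[1]<480 and 0<=q[0]<640 else None))
    print(th,row)
E
```

```text
t 35.47 chest [-0.0385 -0.0327] 0.0899 [177.45  -0.49 175.03] F [ 0.5 -0.5  0.8]
-.037 -.034 .0885 world [ 0.4739 -0.2686  0.0885] tool [-0.0015 -0.0014  0.0013]
0 [([276, 213], 60), ([356, 212], 115), ([277, 230], 57), ([356, 229], 111), ([279, 315], 57), ([353, 313], 25), ([280, 325], 23), ([353, 324], 21)]
0.2 [([276, 213], 60), ([357, 212], 113), ([276, 231], 59), ([357, 230], 111), ([278, 325], 47), ([357, 323], 25), ([278, 337], 20), ([357, 335], 19)]
0.5 [([275, 212], 60), ([358, 211], 114), ([275, 230], 57), ([358, 229], 109), ([275, 332], 19), ([363, 330], 48), ([275, 346], 21), ([364, 344], 17)]
1.9 [([274, 189], 75), ([360, 188], 53), ([272, 185], 139), ([363, 184], 75), ([260, 154], 130), ([387, 154], 105), ([257, 148], 176), ([392, 148], 155)]  File "<stdin>", line 2
    import ch if 0 else None
              ^^
SyntaxError: invalid syntax
```

Emit:
play_rows:
  steps:
    - [[0,0,0.001,0],[0,0,0.001,0],[0,0,0,0],[0,0,0,0],[0,0,0,0]]

```text
time: 35.93
ee_pos: [0.4727, -0.2672, 0.0885]
tcp_rot: [177.5, -0.4, 175.0]
wrist_force: [-1.8, -0.1, 5.7]
opening: 0.0
grasp_force: 2.8
```

Emit:
play_rows:
  steps:
    - [[0,0,0.001,0],[0,0,0.001,0],[0,0,0,0],[0,0,0,0],[0,0,0,0]]

```text
time: 36.35
ee_pos: [0.4728, -0.2673, 0.0879]
tcp_rot: [177.5, -0.4, 175.0]
wrist_force: [-4.6, 1.5, 15.8]
opening: -0.0003
grasp_force: 7.8
```

The plate contact at z=0.0885 matches a shut hasp. Rise and go to the pin.

Emit:
play_rows:
  steps:
    - [[0,0,-0.01,0],[0,0.001,-0.03,0],[0,0.0015,-0.035,0],[0,0.0015,-0.035,0],[0,0.001,-0.025,0]]

```text
time: 36.77
ee_pos: [0.4738, -0.2681, 0.2241]
tcp_rot: [177.5, -0.4, 175.0]
wrist_force: [1.2, -0.9, -0.2]
opening: -0.0002
grasp_force: 0.0
```

```bash
python3 - <<'E'
import sys; sys.path.insert(0,'.'); sys.argv=["","-.09 -.034 .11"]
exec(open("ch.py").read())
import pickle
c=cam("wrist"); cv2.imwrite("pics/w11.png",c["img"]); pickle.dump(c,open("w11.pkl","wb"))
for q in [(-.055,-.034,.116),(-.055,-.034,.0885),(-.086,-.034,.087),(-.037,.037,.11)]: print(q,w2px(c,np.r_[O+q[0]*ex+q[1]*ey,q[2]]).round(0))
E
```

```text
t 36.77 chest [-0.0372 -0.0336] 0.2241 [177.5   -0.37 175.04] F [ 1.2 -0.9 -0.2]
-.09 -.034 .11 world [ 0.4211 -0.2639  0.11  ] tool [ 0.0521 -0.0053  0.1144]
(-0.055, -0.034, 0.116) [[312. 212.]]
(-0.055, -0.034, 0.0885) [[311. 205.]]
(-0.086, -0.034, 0.087) [[311. 163.]]
(-0.037, 0.037, 0.11) [[409. 233.]]
```

Emit:
play_rows:
  steps:
    - [[0.007,0.0393,0,0],[0.007,0.0393,0,0],[0.007,0.0393,0,0],[0.007,0.0393,0,0],[0.007,0.0393,0,0]]
  gripper: 0.045

```text
time: 37.23
ee_pos: [0.4552, -0.0679, 0.2301]
tcp_rot: [177.4, -0.5, 175.0]
wrist_force: [1.0, 0.5, -0.1]
opening: 0.0452
grasp_force: 0.0
```

Emit:
play_rows:
  steps:
    - [[0.007,0.0393,0,0],[0.007,0.0393,0,0],[0.007,0.0393,0,0],[0.007,0.0393,0,0],[0.007,0.0393,0,0]]

```text
time: 37.65
ee_pos: [0.4374, 0.131, 0.2393]
tcp_rot: [177.4, -0.5, 175.0]
wrist_force: [1.0, 0.3, 0.3]
opening: 0.045
grasp_force: 0.0
```

Emit:
play_rows:
  steps:
    - [[0.007,0.0393,0,0],[0.007,0.0393,0,0],[0,0,0,0],[0,0,0,0],[0,0,0,0]]

```text
time: 38.07
ee_pos: [0.4308, 0.2084, 0.2425]
tcp_rot: [177.5, -0.5, 175.1]
wrist_force: [0.6, -0.5, 0.1]
opening: 0.0451
grasp_force: 0.0
```

```bash
python3 - <<'E'
from h import *
import pickle
np.set_printoptions(precision=4,suppress=True)
c=cam("wrist"); cv2.imwrite("pics/w12.png",c["img"]); o=bot.get_obs(); print(o["ee_pos"],o["tcp_rot"])
h=cv2.cvtColor(c["img"],cv2.COLOR_BGR2HSV); m=((h[...,0]<14)|(h[...,0]>172))&(h[...,1]>110)&(h[...,2]>30)&(h[...,2]<170)
n,l,s,ce=cv2.connectedComponentsWithStats(m.astype(np.uint8))
for i in range(1,n):
    if s[i,4]>200:
        r=cv2.minAreaRect(np.argwhere(l==i)[:,::-1].astype(np.float32)); b=px2w(c,cv2.boxPoints(r),.012)[:,:2]
        print(s[i],"centre",px2w(c,[r[0]],.012)[0,:2],"sides",np.linalg.norm(b[0]-b[1]),np.linalg.norm(b[1]-b[2]),"dirs",np.degrees(np.arctan2(*(b[1]-b[0])[::-1])),np.degrees(np.arctan2(*(b[2]-b[1])[::-1])))
E
```

```text
[0.431  0.2078 0.2426] [177.4779  -0.4923 175.0089]
[514 164  41  10 203] centre [0.4137 0.4464] sides 0.00860684422100846 0.04483384942601839 dirs 179.2942265068442 82.31622181592061
[300 190  19  34 436] centre [0.4321 0.2077] sides 0.013861650463041643 0.03477818783657479 dirs 98.72824641412903 8.727388446390613
[211 266  35  33 634] centre [0.5071 0.1132] sides 0.022599001177796712 0.03776063350544842 dirs 129.32626161441686 35.635671552462334
```

The pin is unmoved, with its handle at (0.432, 0.208) and a heading of about 6.5°. Descend onto it.

Emit:
play_rows:
  steps:
    - [[0,0,0,-0.1],[0,0,0,-0.1],[-0.001,-0.0015,0.035,0],[0,-0.0015,0.035,0],[0,-0.0015,0.035,0]]

```text
time: 38.53
ee_pos: [0.4327, 0.2074, 0.1368]
tcp_rot: [177.4, 0.1, -173.7]
wrist_force: [0.5, -0.2, 0.3]
opening: 0.045
grasp_force: 0.0
```

Emit:
play_rows:
  steps:
    - [[0,-0.0015,0.035,0],[0,-0.0015,0.035,0],[0,-0.0008,0.02,0],[0,0,0,0],[0,0,0,0]]

```text
time: 38.95
ee_pos: [0.4318, 0.2078, 0.0474]
tcp_rot: [177.4, -0.0, -173.6]
wrist_force: [0.3, 0.6, 0.8]
opening: 0.0451
grasp_force: 0.0
```

Emit:
play_rows:
  steps:
    - [[0,0,0,0],[0,0,0,0],[0,0,0,0],[0,0,0,0],[0,0,0,0]]

```text
time: 39.37
ee_pos: [0.4324, 0.2094, 0.0484]
tcp_rot: [177.4, 0.1, -173.5]
wrist_force: [-0.2, 0.2, -0.8]
opening: 0.045
grasp_force: 0.0
```

```bash
python3 mv.py ".4321 .208 .005"; python3 - <<'E'
from h import *
np.set_printoptions(precision=4,suppress=True)
c=cam("wrist"); cv2.imwrite("pics/w13.png",c["img"])
h=cv2.cvtColor(c["img"],cv2.COLOR_BGR2HSV); m=((h[...,0]<16)|(h[...,0]>172))&(h[...,1]>110)&(h[...,2]>30)&(h[...,2]<170)
n,l,s,ce=cv2.connectedComponentsWithStats(m.astype(np.uint8))
for i in range(1,n):
    if s[i,4]>400:
        r=cv2.minAreaRect(np.argwhere(l==i)[:,::-1].astype(np.float32)); b=px2w(c,cv2.boxPoints(r),.014)[:,:2]
        print(s[i],"centre",px2w(c,[r[0]],.014)[0,:2],"sides",np.linalg.norm(b[0]-b[1]),np.linalg.norm(b[1]-b[2]),"dirs",np.degrees(np.arctan2(*(b[1]-b[0])[::-1])),np.degrees(np.arctan2(*(b[2]-b[1])[::-1])))
print(w2px(c,[(.4321,.208,.016),(.49,.2156,.008)]))
E
```

```text
t 39.37 p [0.4324 0.2094 0.0484] rpy [ 1.7739e+02  1.1000e-01 -1.7351e+02] F [-0.2  0.2 -0.8] op 0.045
[0.4321, 0.208, 0.005] tool [ 0.0005 -0.0033  0.0433] rows 2 per [ 0.0003 -0.0017  0.0216] then turn 0
[ 298  236   30   69 1802] centre [0.4303 0.2075] sides 0.014418219753327024 0.037302940778646 dirs 97.63330742704771 8.555048667682538
[[313.7838 274.7483]
 [315.5905 363.6736]]
```

Emit:
play_rows:
  steps:
    - [[0.001,-0.0013,0.015,-0.02],[0,-0.0013,0.015,0],[0,-0.001,0.0135,0],[0,0,0,0],[0,0,0,0]]

```text
time: 39.83
ee_pos: [0.4308, 0.2073, 0.0038]
tcp_rot: [177.4, 0.0, -172.4]
wrist_force: [0.3, 0.2, 1.3]
opening: 0.045
grasp_force: 0.0
```

Emit:
play_rows:
  steps:
    - [[0,0,0,0],[0,0,0,0],[0,0,0,0],[0,0,0,0],[0,0,0,0]]

```text
time: 40.25
ee_pos: [0.4315, 0.2076, 0.0043]
tcp_rot: [177.4, 0.1, -172.4]
wrist_force: [0.4, -0.1, -0.4]
opening: 0.0446
grasp_force: 0.0
```

Emit:
play_rows:
  steps:
    - [[0,0,0,0],[0,0,0,0],[0,0,0,0],[0,0,0,0],[0,0,0,0]]
  gripper: 0.006
  squeeze: 40

```text
time: 40.67
ee_pos: [0.4313, 0.2075, 0.0042]
tcp_rot: [177.4, 0.1, -172.4]
wrist_force: [-1.0, -0.7, 4.4]
opening: 0.0149
grasp_force: 39.9
```

Emit:
play_rows:
  steps:
    - [[0,0,0,0],[0,0.0003,-0.01,0],[0,0.001,-0.03,0],[0,0.0015,-0.035,0],[0,0.0015,-0.035,0]]

```text
time: 41.08
ee_pos: [0.4304, 0.2064, 0.1153]
tcp_rot: [177.4, 0.0, -172.4]
wrist_force: [1.4, 1.1, -0.1]
opening: 0.0148
grasp_force: 39.3
```

Emit:
play_rows:
  steps:
    - [[0,0.0015,-0.035,0.11],[0,0.0015,-0.035,0.11],[0,0,0,0],[0,0,0,0],[0,0,0,0]]

```text
time: 41.5
ee_pos: [0.4311, 0.2065, 0.1837]
tcp_rot: [177.5, -0.5, 175.1]
wrist_force: [-0.1, -0.1, -0.5]
opening: 0.0149
grasp_force: 39.3
```

```bash
python3 - <<'E'
import sys; sys.path.insert(0,'.'); sys.argv=["","-.16 -.034 .2;-.16 -.034 .097; -.12 -.034 .097"]
exec(open("ch.py").read())
np.set_printoptions(precision=4,suppress=True)
c=cam("wrist"); cv2.imwrite("pics/w14.png",c["img"]); w=cv2.imread("pics/w11.png")
print("op",o["opening"])
p0=o["ee_pos"]
for d in((0,0),(.018,0),(.06,0)): print(w2px(c,p0+r.apply([-d[0],0,-.004])).round(0))
a=cv2.resize(c["img"][180:420,220:420],(400,480)); b=cv2.resize(w[110:310,220:390],(400,480)); cv2.imwrite("pics/v14.png",np.hstack([a,b]))
E
```

```text
t 41.5 chest [-0.1219  0.4354] 0.1837 [177.46  -0.49 175.1 ] F [-0.1 -0.1 -0.5]
-.16 -.034 .2 world [ 0.3514 -0.2576  0.2   ] tool [ 0.0399 -0.4681 -0.0367]
-.16 -.034 .097 world [ 0.3514 -0.2576  0.097 ] tool [-0.0009 -0.0046  0.1029]
 -.12 -.034 .097 world [ 0.3913 -0.2612  0.097 ] tool [-0.04   -0.0001 -0.0003]
op 0.014944314549167441
[[320. 308.]]
[[320. 346.]]
[[320. 425.]]
```

View pics/v14.png

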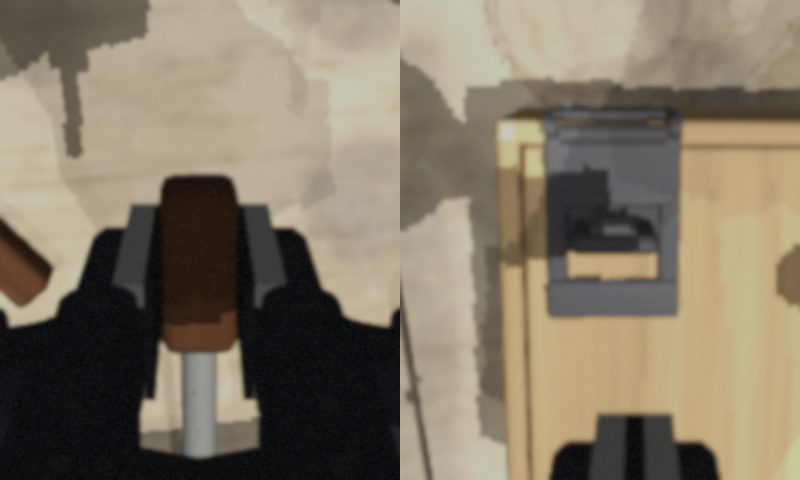

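The pin is held straight along the tool at column 320, and the hasp lies shut around the staple, which is near (310,208) in the earlier frame. Carry the pin to the front of the staple.

Emit:
play_rows:
  steps:
    - [[0.0034,-0.039,-0.003,0],[0.0034,-0.039,-0.003,0],[0.0034,-0.039,-0.003,0],[0.0034,-0.039,-0.003,0],[0.0034,-0.039,-0.003,0]]

```text
time: 41.97
ee_pos: [0.396, 0.0119, 0.1891]
tcp_rot: [177.5, -0.6, 175.1]
wrist_force: [0.5, -0.2, -0.4]
opening: 0.0144
grasp_force: 39.4
```

Emit:
play_rows:
  steps:
    - [[0.0034,-0.039,-0.003,0],[0.0034,-0.039,-0.003,0],[0.0034,-0.039,-0.003,0],[0.0034,-0.039,-0.003,0],[0.0034,-0.039,-0.003,0]]

```text
time: 42.38
ee_pos: [0.3622, -0.1815, 0.1958]
tcp_rot: [177.4, -0.6, 175.1]
wrist_force: [1.3, -0.4, -0.5]
opening: 0.0147
grasp_force: 39.4
```

Emit:
play_rows:
  steps:
    - [[0.0034,-0.039,-0.003,0],[0.0034,-0.039,-0.003,0],[0,0,0,0],[0,-0.0015,0.033,0],[0,-0.0015,0.033,0]]

```text
time: 42.8
ee_pos: [0.3494, -0.2582, 0.1325]
tcp_rot: [177.5, -0.4, 175.0]
wrist_force: [-0.6, 0.1, -0.5]
opening: 0.0149
grasp_force: 39.4
```

Emit:
play_rows:
  steps:
    - [[0,-0.0015,0.02,0],[0,0,0,0],[0,0,0,0],[0,0,0,0],[0,0,0,0]]

```text
time: 43.22
ee_pos: [0.35, -0.2581, 0.115]
tcp_rot: [177.5, -0.4, 175.1]
wrist_force: [-1.1, -0.1, -0.7]
opening: 0.0146
grasp_force: 39.4
```

```bash
python3 ch.py "-.16 -.0345 .0985;-.13 -.0345 .0985"; python3 - <<'E'
import sys; sys.path.insert(0,'.'); sys.argv=["","-.16 -.034 .1"]
exec(open("ch.py").read())
c=cam("wrist"); cv2.imwrite("pics/w15.png",c["img"])
print([w2px(c,np.r_[O+x*ex+Y*ey,z])[0].round(0).tolist() for x,Y,z in((-.055,-.048,.116),(-.055,-.021,.116),(-.086,-.056,.0885),(-.086,-.012,.0885))])
g=cv2.cvtColor(c["img"],cv2.COLOR_BGR2GRAY)
for rr in (330,350,370,390,410,430): print(rr,g[rr,220:420:5].tolist())
E
```

```text
t 43.22 chest [-0.1614 -0.0346] 0.115 [177.51  -0.38 175.06] F [-1.1 -0.1 -0.7]
-.16 -.0345 .0985 world [ 0.3514 -0.2581  0.0985] tool [-0.0015 -0.0006  0.0165]
-.13 -.0345 .0985 world [ 0.3812 -0.2608  0.0985] tool [-0.03   -0.0001 -0.0002]
t 43.22 chest [-0.1614 -0.0346] 0.115 [177.51  -0.38 175.06] F [-1.1 -0.1 -0.7]
-.16 -.034 .1 world [ 0.3514 -0.2576  0.1   ] tool [-0.0015 -0.0001  0.015 ]
[[293.0, 495.0], [346.0, 493.0], [279.0, 408.0], [358.0, 405.0]]
330 [177, 184, 191, 187, 126, 129, 50, 14, 12, 18, 19, 18, 22, 20, 78, 19, 8, 30, 32, 40, 40, 41, 31, 34, 15, 21, 66, 19, 11, 18, 15, 15, 15, 21, 59, 67, 66, 68, 67, 67]
350 [21, 15, 20, 19, 22, 19, 14, 13, 9, 15, 13, 21, 14, 16, 20, 19, 30, 65, 73, 76, 72, 73, 73, 67, 14, 20, 17, 18, 16, 20, 14, 16, 16, 11, 19, 16, 17, 12, 14, 19]
370 [22, 24, 18, 19, 22, 18, 13, 17, 21, 13, 17, 20, 14, 13, 22, 10, 30, 34, 61, 141, 159, 148, 34, 44, 44, 18, 19, 20, 18, 13, 17, 14, 18, 18, 14, 18, 18, 20, 22, 23]
390 [19, 21, 18, 18, 14, 17, 15, 12, 14, 18, 17, 18, 14, 18, 62, 88, 90, 92, 89, 141, 158, 148, 95, 95, 93, 90, 16, 14, 19, 15, 13, 14, 21, 16, 17, 17, 17, 14, 15, 38]
410 [16, 10, 13, 17, 19, 17, 17, 21, 18, 11, 17, 15, 17, 14, 19, 19, 19, 17, 16, 11, 22, 15, 16, 18, 14, 19, 14, 18, 12, 19, 23, 13, 18, 17, 20, 18, 18, 20, 14, 16]
430 [20, 16, 20, 16, 19, 13, 15, 10, 16, 18, 18, 20, 13, 12, 18, 19, 15, 14, 11, 12, 17, 20, 15, 17, 16, 22, 19, 15, 14, 15, 17, 15, 15, 19, 19, 17, 22, 21, 14, 15]
```

Emit:
play_rows:
  steps:
    - [[0,-0.0005,0.0165,0],[0,0,0,0],[-0.015,0,0,0],[-0.015,0,0,0],[0,0,0,0]]

```text
time: 43.68
ee_pos: [0.3811, -0.2606, 0.0977]
tcp_rot: [177.5, -0.4, 175.1]
wrist_force: [0.6, -0.1, -0.3]
opening: 0.015
grasp_force: 39.4
```

Emit:
play_rows:
  steps:
    - [[0,0,0,0],[0,0,0,0],[0,0,0,0],[0,0,0,0],[0,0,0,0]]

```text
time: 44.1
ee_pos: [0.3788, -0.2602, 0.0969]
tcp_rot: [177.5, -0.5, 175.0]
wrist_force: [-0.6, -0.4, -0.8]
opening: 0.015
grasp_force: 39.4
```

```bash
python3 ch.py "-.120 -.0345 .0985"
```

```text
t 44.1 chest [-0.1325 -0.0342] 0.0969 [177.46  -0.47 175.02] F [-0.6 -0.4 -0.8]
-.120 -.0345 .0985 world [ 0.3912 -0.2617  0.0985] tool [-0.0125 -0.0003 -0.0017]
```

Emit:
play_rows:
  steps:
    - [[-0.005,0,-0.0015,0],[-0.005,0,0,0],[-0.005,0,0,0],[-0.005,0,0,0],[0,0,0,0]]

```text
time: 44.52
ee_pos: [0.4, -0.262, 0.0979]
tcp_rot: [177.4, -0.5, 175.1]
wrist_force: [-0.3, -0.2, -0.4]
opening: 0.0146
grasp_force: 39.4
```

Emit:
play_rows:
  steps:
    - [[-0.004,0,0,0],[-0.004,0,0,0],[-0.004,0,0,0],[0,0,0,0],[0,0,0,0]]

```text
time: 44.93
ee_pos: [0.4111, -0.263, 0.0978]
tcp_rot: [177.4, -0.5, 175.0]
wrist_force: [0.7, 0.1, -0.4]
opening: 0.015
grasp_force: 39.4
```

The tip is through with no contact. Continue until the handle meets the loop.

Emit:
play_rows:
  steps:
    - [[-0.005,0,0,0],[-0.005,0,0,0],[-0.004,0,0,0],[-0.002,0,0,0],[0,0,0,0]]

```text
time: 45.35
ee_pos: [0.4274, -0.2644, 0.0977]
tcp_rot: [177.4, -0.5, 175.1]
wrist_force: [-1.1, -0.2, -1.0]
opening: 0.0146
grasp_force: 39.4
```

Emit:
play_rows:
  steps:
    - [[-0.0015,0,0,0],[-0.0015,0,0,0],[-0.001,0,0,0],[0,0,0,0],[0,0,0,0]]

```text
time: 45.77
ee_pos: [0.4309, -0.2648, 0.0978]
tcp_rot: [177.5, -0.5, 175.0]
wrist_force: [0.2, 0.9, -0.4]
opening: 0.0148
grasp_force: 39.4
```

```bash
python3 ch.py "-.077 -.0345 .0985"
```

```text
t 45.77 chest [-0.0802 -0.034 ] 0.0978 [177.45  -0.48 175.03] F [ 0.2  0.9 -0.4]
-.077 -.0345 .0985 world [ 0.434  -0.2655  0.0985] tool [-0.0032 -0.0004 -0.0008]
```

Emit:
play_rows:
  steps:
    - [[-0.0015,0,0,0],[-0.0015,0,0,0],[0,0,0,0],[0,0,0,0],[0,0,0,0]]

```text
time: 46.18
ee_pos: [0.4339, -0.265, 0.0977]
tcp_rot: [177.5, -0.5, 175.0]
wrist_force: [-0.0, -0.3, -0.9]
opening: 0.0147
grasp_force: 39.4
```

Emit:
play_rows:
  steps:
    - [[-0.001,0,0,0],[-0.001,0,0,0],[0,0,0,0],[0,0,0,0],[0,0,0,0]]

```text
time: 46.6
ee_pos: [0.4359, -0.2653, 0.0977]
tcp_rot: [177.5, -0.5, 175.0]
wrist_force: [-0.2, 0.5, -1.3]
opening: 0.0149
grasp_force: 39.4
```

Emit:
play_rows:
  steps:
    - [[-0.001,0,0,0],[-0.001,0,0,0],[0,0,0,0],[0,0,0,0],[0,0,0,0]]

```text
time: 47.02
ee_pos: [0.438, -0.2654, 0.0977]
tcp_rot: [177.5, -0.5, 175.0]
wrist_force: [-0.0, -0.1, -0.6]
opening: 0.0147
grasp_force: 39.4
```

Emit:
play_rows:
  steps:
    - [[-0.001,0,0,0],[-0.001,0,0,0],[0,0,0,0],[0,0,0,0],[0,0,0,0]]

```text
time: 47.43
ee_pos: [0.4399, -0.2656, 0.0977]
tcp_rot: [177.5, -0.5, 175.0]
wrist_force: [-0.7, -1.0, 0.0]
opening: 0.0149
grasp_force: 39.4
```

Emit:
play_rows:
  steps:
    - [[-0.001,0,0,0],[-0.001,0,0,0],[0,0,0,0],[0,0,0,0],[0,0,0,0]]

```text
time: 47.85
ee_pos: [0.442, -0.2658, 0.0977]
tcp_rot: [177.5, -0.5, 175.0]
wrist_force: [-0.4, -0.5, -1.0]
opening: 0.0148
grasp_force: 39.4
```

Emit:
play_rows:
  steps:
    - [[-0.001,0,0,0],[-0.001,0,0,0],[0,0,0,0],[0,0,0,0],[0,0,0,0]]

```text
time: 48.27
ee_pos: [0.4439, -0.2659, 0.0977]
tcp_rot: [177.5, -0.5, 175.0]
wrist_force: [-0.1, -0.7, -0.1]
opening: 0.0145
grasp_force: 39.4
```

No contact force yet, so the lid itself may have been pushed. I'll check the knob against the scene frame saved when the lid was shut.

```bash
python3 - <<'E'
import sys; sys.path.insert(0,'.'); sys.argv=["","-.077 -.034 .0985"]
exec(open("ch.py").read())
s=cam("scene"); cv2.imwrite("pics/s16.png",s["img"])
a=cv2.imread("pics/s8.png"); b=cv2.resize(s["img"][150:260,230:380],None,fx=5,fy=5,interpolation=cv2.INTER_CUBIC)
W=lambda X,Y,z:np.r_[O+X*ex+Y*ey,z]
k=w2px(s,[W(-.037,.037,.105),W(-.027,.037,.105),W(-.037,.037,.09)]); print("knob px pred shut / +10mm / foot",k.round(1).tolist())
for im in(a,b):
    h=cv2.cvtColor(im,cv2.COLOR_BGR2HSV); m=((h[...,0]<14)|(h[...,0]>172))&(h[...,1]>90)&(h[...,2]<130)
    n,l,st,ce=cv2.connectedComponentsWithStats(m.astype(np.uint8)); print([(st[i].tolist(),(ce[i]/5+[230,150]).round(2).tolist()) for i in range(1,n) if st[i,4]>800])
E
```

```text
t 48.27 chest [-0.0671 -0.034 ] 0.0977 [177.45  -0.47 175.03] F [-0.1 -0.7 -0.1]
-.077 -.034 .0985 world [ 0.4341 -0.265   0.0985] tool [ 0.0099  0.0001 -0.0007]
knob px pred shut / +10mm / foot [[304.2, 190.1], [300.5, 190.7], [304.3, 195.5]]
[([212, 94, 91, 43, 2620], [281.5, 173.06]), ([353, 188, 41, 59, 1364], [304.43, 192.59]), ([153, 383, 131, 167, 5488], [270.31, 247.3])]
[([212, 94, 91, 43, 2654], [281.57, 173.04]), ([151, 377, 134, 173, 4994], [270.67, 246.69])]
```

```bash
python3 - <<'E'
import cv2, numpy as np
a=cv2.imread("pics/s8.png"); S=cv2.imread("pics/s16.png")
b=cv2.resize(S[150:260,230:380],None,fx=5,fy=5,interpolation=cv2.INTER_CUBIC)
for (x0,y0,x1,y1) in((335,170,410,260),(345,180,400,250)):
    r=cv2.matchTemplate(b[120:320,240:480],a[y0:y1,x0:x1],cv2.TM_CCOEFF_NORMED); _,v,_,p=cv2.minMaxLoc(r); print(v,((p[0]+240-x0)/5,(p[1]+120-y0)/5))
h=cv2.cvtColor(b,cv2.COLOR_BGR2GRAY); ha=cv2.cvtColor(a,cv2.COLOR_BGR2GRAY)
for y in (190,200,215,230,245): print(y,"A",ha[y,300:440:6].tolist(),"\n    B",h[y,300:440:6].tolist())
E
```

```text
0.8609825968742371 (-3.2, 0.6)
0.8642572164535522 (-3.2, 0.4)
190 A [198, 197, 198, 198, 200, 197, 198, 197, 182, 120, 96, 88, 86, 88, 114, 166, 205, 184, 118, 106, 106, 96, 82, 95] 
    B [128, 108, 94, 106, 104, 108, 105, 96, 86, 84, 96, 99, 112, 98, 81, 75, 69, 68, 72, 74, 87, 84, 76, 93]
200 A [195, 195, 198, 198, 200, 201, 202, 205, 159, 92, 90, 94, 93, 91, 91, 75, 171, 206, 205, 179, 179, 147, 179, 201] 
    B [190, 196, 199, 160, 101, 88, 98, 103, 105, 102, 101, 104, 102, 129, 186, 184, 165, 113, 93, 89, 86, 91, 160, 165]
215 A [205, 205, 203, 201, 202, 202, 204, 204, 196, 92, 64, 69, 69, 70, 65, 63, 179, 213, 211, 210, 210, 209, 218, 197] 
    B [205, 207, 203, 203, 207, 190, 102, 63, 63, 67, 69, 65, 65, 112, 218, 215, 209, 206, 205, 194, 153, 104, 96, 118]
230 A [216, 216, 216, 214, 212, 213, 211, 209, 211, 181, 74, 62, 65, 63, 50, 151, 216, 213, 214, 214, 214, 211, 211, 211] 
    B [216, 215, 215, 214, 212, 215, 187, 92, 60, 62, 63, 59, 87, 217, 213, 215, 215, 214, 214, 214, 212, 219, 187, 109]
245 A [211, 213, 212, 215, 218, 217, 217, 217, 212, 190, 133, 78, 75, 75, 118, 155, 181, 191, 200, 212, 213, 213, 213, 213] 
    B [232, 232, 233, 233, 234, 232, 212, 110, 64, 66, 67, 69, 82, 162, 222, 222, 226, 229, 229, 231, 231, 231, 231, 227]
```

The knob moved by 3.2 px, so the handle is against the loop and has pushed the lid about 8.6 mm. I'll draw the pin back by that much, set it down, and reclose the lid by its knob.

Emit:
play_rows:
  steps:
    - [[0.003,0,0,0],[0.003,0,0,0],[0.003,0,0,0],[0,0,0.002,0],[0,0,0.002,0]]

```text
time: 48.73
ee_pos: [0.4349, -0.265, 0.094]
tcp_rot: [177.5, -0.4, 175.0]
wrist_force: [-2.7, 1.5, 19.3]
opening: 0.0148
grasp_force: 42.0
```

Emit:
play_rows:
  steps:
    - [[0,0,0,0],[0,0,0,0],[0,0,0,0],[0,0,0,0],[0,0,0,0]]

```text
time: 49.15
ee_pos: [0.4348, -0.265, 0.0943]
tcp_rot: [177.5, -0.5, 175.0]
wrist_force: [-2.8, -0.1, 6.3]
opening: 0.0146
grasp_force: 40.2
```

Emit:
play_rows:
  steps:
    - [[0,0,0,0],[0,0,0,0],[0,0,0,0],[0,0,0,0],[0,0.0005,-0.01,0]]
  gripper: 0.034

```text
time: 49.57
ee_pos: [0.4342, -0.2644, 0.1022]
tcp_rot: [177.4, -0.6, 175.0]
wrist_force: [0.1, -0.5, -1.7]
opening: 0.0341
grasp_force: 0.0
```

Emit:
play_rows:
  steps:
    - [[0,0.001,-0.025,0],[0,0.0015,-0.03,0],[-0.02,0.02,0,0],[-0.02,0.02,0,0],[0,0.03,0,0]]
  squeeze: 25

```text
time: 49.98
ee_pos: [0.4838, -0.1992, 0.1622]
tcp_rot: [177.5, -0.4, 175.0]
wrist_force: [1.0, 0.2, -0.6]
opening: 0.0339
grasp_force: 0.0
```

```bash
python3 - <<'E'
import sys; sys.path.insert(0,'.'); sys.argv=["","-.0285 .037 .15;-.0285 .037 .094"]
exec(open("ch.py").read())
np.set_printoptions(precision=4,suppress=True)
c=cam("wrist"); cv2.imwrite("pics/w17.png",c["img"])
W=lambda X,Y,z:np.r_[O+X*ex+Y*ey,z]
print("knob pred",w2px(c,[W(-.0285,.037,.11)]),"handle pred",w2px(c,[W(-.077,-.034,.105)]))
h=cv2.cvtColor(c["img"],cv2.COLOR_BGR2HSV); m=((h[...,0]<16)|(h[...,0]>172))&(h[...,1]>90)&(h[...,2]>25)&(h[...,2]<150)
n,l,s,ce=cv2.connectedComponentsWithStats(m.astype(np.uint8))
for i in range(1,n):
    if s[i,4]>400:
        q=px2w(c,[ce[i]],.106)[0]; rc=cv2.minAreaRect(np.argwhere(l==i)[:,::-1].astype(np.float32)); print(s[i],ce[i].round(0),"chest",(q[:2]-O)@np.c_[ex,ey],rc)
E
```

```text
t 49.98 chest [-0.0333  0.036 ] 0.1622 [177.49  -0.37 174.95] F [ 1.   0.2 -0.6]
-.0285 .037 .15 world [ 0.4887 -0.1986  0.15  ] tool [-0.0049  0.0005  0.0122]
-.0285 .037 .094 world [ 0.4887 -0.1986  0.094 ] tool [-0.0004 -0.0025  0.0559]
knob pred [[317.2746 270.8669]] handle pred [[185.1712 184.9374]]
[ 169  156   40   66 2031] [189. 188.] chest [-0.0754 -0.0319] ((188.89059448242188, 188.67123413085938), (66.64521026611328, 33.915008544921875), 83.92753601074219)
[ 299  248   39   44 1252] [318. 270.] chest [-0.0273  0.0378] ((318.2500305175781, 270.7500305175781), (41.01219177246094, 38.890872955322266), 45.0)
[502 316  36  58 934] [518. 341.] chest [0.0234 0.1654] ((518.5423583984375, 345.0375061035156), (58.03562927246094, 33.619537353515625), 86.56636810302734)
```

Emit:
play_rows:
  steps:
    - [[-0.005,0,0.015,0],[0,-0.0005,0.018,0],[0,-0.001,0.018,0],[0,-0.001,0.016,0],[0,0,0,0]]
  gripper: 0.05

```text
time: 50.45
ee_pos: [0.4845, -0.1979, 0.092]
tcp_rot: [177.4, -0.7, 175.0]
wrist_force: [-0.9, 0.7, -0.1]
opening: 0.0503
grasp_force: 0.0
```

Emit:
play_rows:
  steps:
    - [[0,0,0,0],[0,0,0,0],[0,0,0,0],[0,0,0,0],[0,0,0,0]]
  gripper: 0.012

```text
time: 50.87
ee_pos: [0.4865, -0.1971, 0.0963]
tcp_rot: [177.3, -0.4, 175.1]
wrist_force: [1.1, 10.7, 2.3]
opening: 0.0225
grasp_force: 24.8
```

Emit:
play_rows:
  steps:
    - [[0,0,0,0],[0.002,0,0,0],[0.002,0,0,0],[0.001,0,0,0],[0,0,0,0]]

```text
time: 51.28
ee_pos: [0.4815, -0.1966, 0.0963]
tcp_rot: [177.3, -0.4, 175.1]
wrist_force: [0.3, 10.4, 1.5]
opening: 0.0224
grasp_force: 24.8
```

Emit:
play_rows:
  steps:
    - [[0.001,0,0,0],[0.001,0,0,0],[0.001,0,0,0],[0,0,0,0],[0,0,0,0]]

```text
time: 51.7
ee_pos: [0.4786, -0.1963, 0.0963]
tcp_rot: [177.3, -0.4, 175.1]
wrist_force: [0.7, 11.7, 1.2]
opening: 0.0223
grasp_force: 24.8
```

Emit:
play_rows:
  steps:
    - [[0.001,0,0,0],[0.001,0,0,0],[0,0,0,0],[0,0,0,0],[0,0,0,0]]

```text
time: 52.12
ee_pos: [0.4774, -0.1962, 0.0963]
tcp_rot: [177.3, -0.3, 175.1]
wrist_force: [5.0, 10.7, -0.3]
opening: 0.0222
grasp_force: 24.9
```

Emit:
play_rows:
  steps:
    - [[0.001,0,0,0],[0.001,0,0,0],[0,0,0,0],[0,0,0,0],[0,0,0,0]]

```text
time: 52.53
ee_pos: [0.4773, -0.1962, 0.0964]
tcp_rot: [177.3, -0.1, 175.1]
wrist_force: [16.4, 10.4, -6.6]
opening: 0.0223
grasp_force: 25.1
```

Emit:
play_rows:
  steps:
    - [[-0.003,0,0,0],[0,0,0,0],[0,0,0,0],[0,0,0,0],[0,0.0005,-0.02,0]]
  gripper: 0.05

```text
time: 52.95
ee_pos: [0.4753, -0.1977, 0.1119]
tcp_rot: [177.4, -0.8, 175.0]
wrist_force: [-0.0, 0.0, -0.6]
opening: 0.05
grasp_force: 0.0
```

Emit:
play_rows:
  steps:
    - [[0,0.0015,-0.03,0],[0,0.0015,-0.03,0],[0,0,-0.03,0],[0.01,-0.01,0,0],[0,0,0,0]]

```text
time: 53.37
ee_pos: [0.4666, -0.2096, 0.2065]
tcp_rot: [177.6, -0.3, 175.0]
wrist_force: [-0.6, -0.2, -0.8]
opening: 0.05
grasp_force: 0.0
```

Emit:
play_rows:
  steps:
    - [[0,0,0,0],[0,0,0,0],[0,0,0,0],[0,0,0,0],[0,0,0,0]]

```text
time: 53.78
ee_pos: [0.4668, -0.2081, 0.2037]
tcp_rot: [177.4, -0.5, 175.1]
wrist_force: [-0.5, -0.1, 0.3]
opening: 0.0497
grasp_force: 0.0
```

```bash
python3 - <<'E'
import sys; sys.path.insert(0,'.'); sys.argv=["","-.08 -.034 .15"]
exec(open("ch.py").read())
np.set_printoptions(precision=4,suppress=True)
c=cam("wrist"); cv2.imwrite("pics/w18.png",c["img"])
h=cv2.cvtColor(c["img"],cv2.COLOR_BGR2HSV); m=((h[...,0]<16)|(h[...,0]>172))&(h[...,1]>90)&(h[...,2]>25)&(h[...,2]<150)
n,l,s,ce=cv2.connectedComponentsWithStats(m.astype(np.uint8))
for i in range(1,n):
    if s[i,4]>400:
        z=.106; b=cv2.boxPoints(cv2.minAreaRect(np.argwhere(l==i)[:,::-1].astype(np.float32))); q=(px2w(c,b,z)[:,:2]-O)@np.c_[ex,ey]; print(s[i],"chest box",q.tolist())
S=cam("scene"); cv2.imwrite("pics/s18.png",S["img"]); a=cv2.imread("pics/s8.png"); bb=cv2.resize(S["img"][150:260,230:380],None,fx=5,fy=5,interpolation=cv2.INTER_CUBIC)
r=cv2.matchTemplate(bb[120:320,240:480],a[180:250,345:400],cv2.TM_CCOEFF_NORMED); _,v,_,p=cv2.minMaxLoc(r); print(v,((p[0]+240-345)/5,(p[1]+120-180)/5))
g=cv2.cvtColor(c["img"],cv2.COLOR_BGR2GRAY)
W=lambda X,Y,z:np.r_[O+X*ex+Y*ey,z]
print("shank axis line grey, X -.057..-.005:",[(round(X,3),[int(g[tuple(w2px(c,W(X,Y,.097))[0].round().astype(int)[::-1])]) for Y in(-.046,-.04,-.037,-.034,-.031,-.028,-.022)]) for X in np.arange(-.06,-.008,.006)])
E
```

```text
t 53.78 chest [-0.0495  0.0256] 0.2037 [177.43  -0.53 175.05] F [-0.5 -0.1  0.3]
-.08 -.034 .15 world [ 0.4311 -0.2648  0.15  ] tool [ 0.0302 -0.0619  0.0512]
[ 208  175   31   55 1304] chest box [[-0.09329623505123567, -0.04243579086597737], [-0.09479802861772256, -0.02443386496111786], [-0.05922969428984141, -0.023206676748884093], [-0.057669404301190975, -0.04190322786414389]]
[   0  187   32   67 1218] chest box [[-0.08825474792011097, -0.17969806519680184], [-0.08918619232718321, -0.15941737686049337], [-0.044239501929605775, -0.1656191899158728], [-0.04307243302870368, -0.18690041461289797]]
[609 205  31  43 756] chest box [[-0.0735490875736495, 0.2357702215455474], [-0.07355325182760836, 0.2596121722469694], [-0.04194069377920332, 0.26747235069825454], [-0.042293955920238276, 0.2427427839820089]]
[315 242  32  35 844] chest box [[-0.03530664881845814, 0.02167349616624324], [-0.052233293675598445, 0.03568367911119966], [-0.0363169537689379, 0.05353924306742482], [-0.01878220280529115, 0.039523019719263044]]
[490 312  28  32 460] chest box [[0.0073061349976788975, 0.15766144519759967], [0.007971975557135379, 0.17897182281642607], [0.034593905440339086, 0.18328078892480631], [0.03370250039482883, 0.1613282659747174]]
0.8047913312911987 (0.0, 0.0)
shank axis line grey, X -.057..-.005: [(np.float64(-0.06), [43, 45, 46, 44, 42, 34, 39]), (np.float64(-0.054), [29, 45, 63, 70, 52, 33, 26]), (np.float64(-0.048), [62, 62, 59, 49, 42, 47, 153]), (np.float64(-0.042), [77, 105, 90, 80, 65, 144, 146]), (np.float64(-0.036), [106, 107, 90, 144, 123, 83, 95]), (np.float64(-0.03), [104, 106, 104, 137, 123, 82, 92]), (np.float64(-0.024), [185, 184, 182, 137, 146, 115, 159]), (np.float64(-0.018), [184, 185, 182, 159, 138, 164, 159]), (np.float64(-0.012), [184, 184, 181, 179, 164, 106, 54])]
```

The knob is back at its shut position. The handle sits at x=-0.076 against the loop, and the shank reaches about 4 cm behind it. Handing in.

```bash
python3 -c "
from workcell import bot
print(bot.job_done())"
```

```text
the job is handed in; nothing more can be done
None
```

The job is handed in, with no verdict returned: three tiles stand in the chest, the lid and hasp are shut, and the pin is through the staple with its handle at the loop; the pin pushed the lid open about 9 mm during insertion, so I pulled the lid shut again by its knob.

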